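# Pack a memory stick into a snap-lid tub and stack it

### The job

Take the empty white tub down from the storage box, stand it on the green mat and put the red memory stick in it. Put the blue lid on the tub there and press it down until both ends have snapped home. Then take the closed tub up by the grip on its lid and set it back in the recess on top of the storage box, leaving the other things on the desk alone.

Things in the scene. Friction and masses are not known exactly. Their poses are not given: they have to be found in the camera images.
- tub: open white plastic tub, 120 x 66 x 46 mm (x, y, z), walls and floor 3 mm, about 0.14 kg. Origin: centre of its underside; z up out of its mouth, x along its length. Starts standing in the storage box's recess; open, it can be gripped from outside across its 66 mm width.
- tub_mouth (a point): centre of the tub's mouth, level with its rim, 46 mm above its underside. 7 mm below the rim an orange sprung catch, 32 mm long, bulges from the middle of each end wall, 3.4 mm outward and 3.6 mm inward.
- lid: blue lid, 43 mm high with its grip, about 0.06 kg; starts flat on the desk, grip up. Origin: centre of the plane of its lower edge; z up, x along its length. Its skirt, 17 mm deep, inside 127 x 70 mm, goes round the outside of the tub; below, it flares to a guiding lip (outside about 147 x 89 mm) that keeps fingers off the sides of the closed tub. Fits either way round.
- lid_grip (a point): centre of the top of the lid's grip rib: 50 mm long (x), 14 mm thick (y), 22 mm high, on the flat top plate 21 mm above the lid's origin. Beads in the lid's ends meet the catches with its origin about 39 mm above the tub's underside; 15 to 20 N down on the rib, or on the plate over each end in turn, snaps them; home it is at 29 mm, plate on the rim, and carries the tub.
- memory_stick: red memory stick with a metal plug, 18 x 52 x 8 mm, lying flat on the desk; origin at the middle of its underside, y along its length, the plug towards -y. The red part to grip reaches from y = -14 to +26 mm.
- mat: green mat lying fixed on the desk, 170 x 110 x 4 mm; origin: centre of its underside, x along its length
- storage_box: closed grey box with a blue top, fixed, 154 x 100 x 38 mm; origin: centre of its underside, x along its length
- recess (a point): centre of the floor of the recess on top of the storage box, 34 mm above its underside; axes as the box's. The recess is 128 x 74 mm between rounded rims 4 mm high; the tub's foot stands in it, either way round.
- wood_bracelet: bystander: bead bracelet, 67 x 72 x 13 mm, origin under its centre
- findings_pot: bystander: round white pot with a dark grey lid, 64 mm across, 40 mm high, origin under its centre; stands at the right end of the desk, next to a tall steel rack (to the right of it, y below about -0.1 m) that the arm must swing clear of
- red_marker: bystander: red marker pen, 12 x 138 x 13 mm, y along its length, origin under its centre
- tweezers: bystander: slim steel tweezers, 12 x 120 x 8 mm, y along its length, origin under its centre

How it is judged:
On the way, in this order (a step that is already met when the one before it is completed fails the run):
1. the tub stands upright on the mat, let go (x of tub in the frame of mat between -0.04 and 0.04 m and y of tub in the frame of mat between -0.035 and 0.035 m and height (world z) of tub below 0.008 m and angle between tub's own z axis and vertical below 0.08 rad and contact force between the fingers and tub below 0.1 N), for 0.2 s.
2. the memory stick lies in the tub, let go, the tub still on the mat (x of memory_stick in the frame of tub between -0.055 and 0.055 m and y of memory_stick in the frame of tub between -0.03 and 0.03 m and z of memory_stick in the frame of tub below 0.03 m and contact force between the fingers and memory_stick below 0.1 N and height (world z) of tub below 0.008 m), for 0.2 s.
3. the lid is snapped home at both ends on the tub, which stands on the mat (z of lid in the frame of tub between 0.025 and 0.0315 m and angle between the z axis of lid and the z axis of tub, either way round below 0.03 rad and horizontal distance between lid and tub below 0.005 m and height (world z) of tub below 0.008 m and x of tub in the frame of mat between -0.05 and 0.05 m and y of tub in the frame of mat between -0.045 and 0.045 m), for 0.2 s.
4. the closed tub hangs from its lid, held by the lid's grip, clear of the mat (height (world z) of tub above 0.02 m and contact force between the fingers and lid above 1 N and contact force between the fingers and tub below 0.1 N and z of lid in the frame of tub below 0.0335 m), for 0.1 s.
At the end, for the whole second after the job is handed in: The tub stands flat in the box's recess (within 8 mm of its centre, 2.5 mm of its floor, 0.15 rad lengthwise); the lid is home on it (origin under 31.5 mm above the tub's underside, level within 0.03 rad, centred within 5 mm); the stick is inside; all is at rest (distance between tub and recess below 0.008 m and z of tub in the frame of recess below 0.0025 m and angle between tub's own z axis and vertical below 0.04 rad and angle between the x axis of tub and the x axis of storage_box, either way round below 0.15 rad and z of lid in the frame of tub between 0.025 and 0.0315 m and angle between the z axis of lid and the z axis of tub, either way round below 0.03 rad and horizontal distance between lid and tub below 0.005 m and x of memory_stick in the frame of tub between -0.06 and 0.06 m and y of memory_stick in the frame of tub between -0.033 and 0.033 m and z of memory_stick in the frame of tub between 0 and 0.046 m and linear speed of each of tub, lid below 0.01 m/s); the robot touches nothing.
It fails at once if the tub is tipped (angle between tub's own z axis and vertical above 0.6 rad).
It fails at once if a bystander is shifted by more than 30 mm (distance of any of wood_bracelet, findings_pot, red_marker, tweezers from where it was at the start of the episode above 0.03 m).
It also fails if it takes over 72 s, if anything falls off the work surface, if the arm or the gripper's body presses on something with over 40 N, if the wrist force passes 120 N, or if a joint passes its speed limit or range.

### The arm

A 7-joint arm with a two-finger parallel gripper is mounted at the origin on a cart in front of the work surface, level with it; the furniture and walls round the work are solid. World frame = base frame: x ahead of the robot, y to its left, z up, the work surface at z = 0. Lengths are in m, angles in rad, forces in N, time in s.
With the tool pointing down it reaches from about 0.425 to 0.925 m from the base axis. Payload 6.8 kg.
Tool frame: the origin (TCP) lies at the very end of the fingers, on their centre line; the grasp point (between the pads) lies 19 mm behind it; z points along the fingers, y is the line along which they close (so a half turn about z gives the same grasp; the last joint's range is limited). The gripper opens to 85 mm and grips with 20 to 120 N. Pads are 22 mm wide; open, the fingers measure 114 mm over their backs; the gripper's body (76 mm by 85 mm) begins 54 mm behind the grasp point. The pads swing forward as they close: fully open they stand 13 mm farther back than shut.
Start: joints at [1.115, 0.477, 0.022, 1.555, -0.011, 1.109, -0.083], TCP at [0.23, -0.635, 0.231] pointing down, gripper open.
Joint ranges: [-2.96, 2.96], [-0.34, 2.1], [-1.41, 1.46], [0.24, 2.44], [-1.37, 4.51], [0.17, 1.92], [-2.96, 2.96]. Speed limits (rad/s): [2.39, 2.39, 3.14, 3.14, 3.14, 3.14, 3.14].

### API

Orientations are given as a unit quaternion [w, x, y, z].
In Python, from station import monitor, eyes, bot gives the robot as it stands.
- The arm moves only by the shell command python3 -m creep 'ROWS' [FORCE]. ROWS is a JSON list of rows, 1 to 20 of them, each of 5 numbers: dx, dy, dz in m, then a turn about the tool's z in rad, then the opening from 0.0 (shut) to 1.0 (fully open); each row shifts and turns the commanded pose from where the row before left it, along the tool's axes as they then stand; what a row does not reach is not made up. A row lasts 1/10 s, in which the tool goes at most 0.05 m and 0.15 rad, less where a joint would pass 70% of its speed; a pose out of reach is approached as far as the arm can. The fingers move at their own pace and stop on an object; FORCE is the grip in N (left out, the last holds). Time passes only in rows, so rows that do not move let the fingers close. It prints the time, the measured TCP pose, the force, the opening and the grip force at its end.
- monitor.get_obs(): the state, without advancing time (a new reading comes with each control period).
- eyes.read_camera(name): name is "side" or "top"; returns the picture (480x640x3 uint8, blue, green, red); there is no depth.
- eyes.camera_info(name): a dict with "vertical_fov" (degrees; the focal length in pixels is half the picture's height over the tangent of half this angle, whatever the lens; pixels are square), "cx", "cy" (the principal point, pixels), "view" (4x4, takes a point from world to camera coordinates). Camera axes: x right, y up, looking along -z (the intrinsics and any distortion apply to the point x, -y, -z); pixel columns grow to the right and rows downward; lengths in m; the calibration is good to about 2 mm. A picture is of the moment at which its call begins. camera_info takes no time and is no camera call.
- bot.hand_in(): hands the job in; it is judged then, once.
The state is a dict: "t": time; "q": joint angles; "joint_vel": joint speeds; "joint_torque": joint torques, N m; "eef_pos": TCP position; "tool_rot": TCP orientation; "contact_force": force on the tool from outside, world axes, zero at the start; "torque": the same for the moment, N m; "gripper_width": opening from 0.0 (shut) to 1.0 (fully open); "grasp_force": force on a finger pad.
Only numpy, scipy, OpenCV 4.12 (cv2) and the standard library are available. Lean on these libraries where they do the work, as an engineer would, in place of code of your own. Each camera call takes 0.05 s, during which the arm holds its last target. There are 200 camera calls.

## Working session

There is one attempt and no reset: what is moved stays moved. The work goes in short steps, Python scripts to look and compute and a shell command to move; the robot and the scene stay as the last step left them, time stands still between calls to the robot, and variables do not carry over. Pictures are saved under pics/ and viewed, at most 10 in all, crops included, and the job is handed in when it is done.

```bash
mkdir -p pics; ls; python3 - <<'E'
from station import monitor, eyes, bot
import cv2,numpy as np
np.set_printoptions(precision=4,suppress=True)
for n in("top","side"):
    im=eyes.read_camera(n); cv2.imwrite(f"pics/{n}0.png",im); print(n,eyes.camera_info(n))
o=monitor.get_obs();print({k:np.round(v,3) for k,v in o.items()})
E
```

```text
pics
top {'vertical_fov': 57.4483722920767, 'cx': 317.1434599689498, 'cy': 233.48542497623117, 'view': array([[ 0.0226, -0.9989,  0.0408,  0.1836],
       [ 0.9862,  0.0289,  0.1631, -0.5421],
       [-0.1641,  0.0365,  0.9858, -0.8688],
       [ 0.    ,  0.    ,  0.    ,  1.    ]])}
side {'vertical_fov': 49.484534889450075, 'cx': 316.31934586628296, 'cy': 245.59774796144745, 'view': array([[ 0.201 , -0.9794, -0.0183,  0.0969],
       [ 0.6686,  0.1235,  0.7333, -0.4424],
       [-0.7159, -0.1596,  0.6797, -0.5711],
       [ 0.    ,  0.    ,  0.    ,  1.    ]])}
{'t': np.float64(0.1), 'q': array([ 1.115,  0.478,  0.022,  1.556, -0.011,  1.109, -0.083]), 'joint_vel': array([-0.002, -0.002, -0.002, -0.003,  0.001, -0.001, -0.001]), 'joint_torque': array([  0.005, -59.776,   1.614, -28.195,   0.013,   0.005,   0.   ]), 'eef_pos': array([ 0.23 , -0.634,  0.23 ]), 'tool_rot': array([-0.001,  0.985,  0.173, -0.   ]), 'contact_force': array([-0.795, -0.397,  0.607]), 'torque': array([-0.053,  0.029, -0.011]), 'grasp_force': np.float64(0.0), 'gripper_width': np.float64(1.001)}
```

View pics/top0.png

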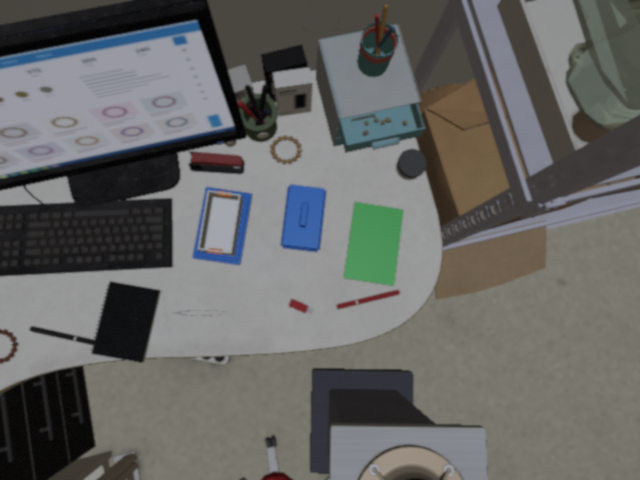

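View pics/side0.png

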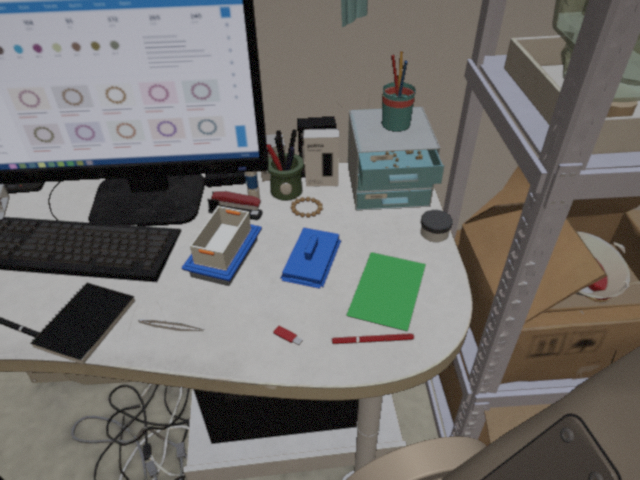

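```bash
cat > h.py <<'E'
from station import monitor, eyes, bot
import cv2,numpy as np
np.set_printoptions(precision=4,suppress=True)
def cam(n):
    i=eyes.camera_info(n);V=np.array(i["view"]);f=240/np.tan(np.radians(i["vertical_fov"])/2)
    return V,f,i["cx"],i["cy"]
def cast(n,px,z):
    V,f,cx,cy=cam(n);px=np.asarray(px,float).reshape(-1,2)
    d=np.c_[(px[:,0]-cx)/f,-(px[:,1]-cy)/f,-np.ones(len(px))]@V[:3,:3]
    c=-V[:3,:3].T@V[:3,3]
    return (c+d*((z-c[2])/d[:,2])[:,None])[:,:2]
def proj(n,P):
    V,f,cx,cy=cam(n);p=np.asarray(P).reshape(-1,3)@V[:3,:3].T+V[:3,3]
    return np.c_[cx+f*p[:,0]/-p[:,2],cy-f*p[:,1]/-p[:,2]]
def blobs(im,lo,hi,roi,amin):
    m=cv2.inRange(cv2.cvtColor(im,cv2.COLOR_BGR2HSV),np.array(lo),np.array(hi))
    k=np.zeros_like(m);x0,y0,x1,y1=roi;k[y0:y1,x0:x1]=255
    cs,_=cv2.findContours(m&k,cv2.RETR_EXTERNAL,cv2.CHAIN_APPROX_NONE)
    return sorted([c.reshape(-1,2) for c in cs if cv2.contourArea(c)>=amin],key=lambda c:-cv2.contourArea(c))
def rect(n,c,z):
    P=cast(n,c,z);(x,y),(w,h),a=cv2.minAreaRect((P*1000).astype(np.float32))
    if w<h: w,h,a=h,w,a+90
    return np.array([x,y,w,h,(a+90)%180-90])   # mm, long axis angle deg
E
python3 - <<'E'
from h import *
V,f,_,_=cam("top");print("cam",-V[:3,:3].T@V[:3,3])
R={"top":(180,150,440,330),"side":(130,190,470,360)}
for n in("top","side"):
    im=cv2.imread(f"pics/{n}0.png");r=R[n]
    for nm,lo,hi,a,zs in(("mat",(45,80,60),(75,255,255),500,(.004,)),("blue",(100,110,60),(125,255,255),300,(0,.002,.036)),
      ("red",(0,120,60),(6,255,255),30,(.008,)),("red2",(174,120,60),(180,255,255),30,(.008,)),("orange",(5,90,100),(18,255,255),6,(.073,.08))):
        for c in blobs(im,lo,hi,r,a):
            print(n,nm,c.mean(0).round(1),[rect(n,c,z).round(1) for z in zs])
im=cv2.imread("pics/top0.png")[170:330,180:440];im2=cv2.imread("pics/side0.png")[190:360,170:430]
cv2.imwrite("pics/crop.png",np.vstack([cv2.resize(im,None,fx=3,fy=3)[:300,:700],cv2.resize(im2,None,fx=3,fy=3)[:300,:700]]))
for p in([.6,0,.0],[.23,-.635,.23]):print(proj("top",p),proj("side",p))
E
```

```text
cam [0.3878 0.2309 0.9374]
top mat [373.6 243.6] [array([526.2,  73.3, 167. , 106.7,  -7.6])]
top blue [303.2 217.7] [array([578.9, 227.1, 139.9,  82.1,  -4.9]), array([578.5, 227.1, 139.6,  82. ,  -4.9]), array([571.6, 227.3, 134.5,  79. ,  -4.9])]
top blue [221.  226.4] [array([556.5, 401.2, 156.3, 100.5,  -6.9]), array([556.2, 400.8, 155.9, 100.3,  -6.9]), array([550.1, 394.6, 150.3,  96.6,  -6.9])]
top red2 [216.3 159.2] [array([701.3, 419.9, 106.3,  20.1,  87.9])]
top red2 [298.  305.5] [array([388.7, 233. ,  34.6,  12.9,  65.1])]
top red2 [378.7 296.4] [array([411.4,  64.2,  84. ,   6.1, -74.9])]
top orange [224.  195.2] [array([604.3, 388.3,  28.4,   4.6,  84.5]), array([602.5, 387. ,  28.1,   4.6,  84.5])]
side mat [387.3 291.3] [array([526.2,  73.5, 168.7, 107.4,  -7.5])]
side blue [311.1 257.9] [array([588.7, 228.7, 155.1,  85.2,  -5. ]), array([586.6, 228.2, 154.6,  85. ,  -5. ]), array([552.3, 220.1, 147.3,  80.9,  -5. ])]
side blue [224.3 258.7] [array([580.8, 410.8, 163.2, 105.6,  -6.6]), array([578.9, 409.8, 162.7, 105.3,  -6.6]), array([544.9, 393. , 154.9, 100.3,  -6
[... 476 characters left out ...]
83.8, 397.6,  31. ,   9. ,  85.1])]
side orange [232.5 212.2] [array([607.3, 389.6,  30.3,  10.8,  83.6]), array([599.2, 385.9,  30. ,  10.7,  83.6])]
side orange [297.3 206.7] [array([647.9, 268.1,  53.7,  23.2,  10.4]), array([639.4, 265.8,  53.1,  23. ,  10.4])]
side orange [457.4 237. ] [array([611.8, -40. ,  36.9,   5.8,  -5.7]), array([603.7, -38.9,  36.5,   5.7,  -5.7])]
side orange [316.3 211.4] [array([639.7, 228.4,  26.7,   7.5, -24.6]), array([631.3, 226.5,  26.4,   7.5, -24.6])]
side orange [316.  201.7] [array([668.6, 234.9,  25.3,   5.8,  53.9]), array([659.8, 233. ,  25. ,   5.7,  53.9])]
[[406.4047 211.0043]] [[429.5093 267.0409]]
[[835.7061 417.924 ]] [[1145.1491  461.7297]]
```

View pics/crop.png

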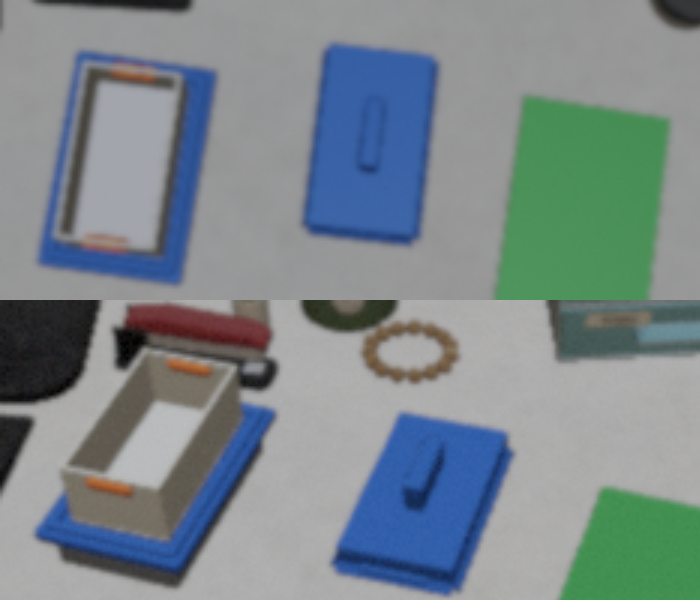

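```bash
python3 - <<'E'
from h import *
for x,y in((.52,-.1),(.48,-.12),(.56,-.12),(.56,-.16)):
  for z in(0,.2,.4): print((x,y,z),proj("top",[x,y,z])[0].round(),proj("side",[x,y,z])[0].round())
c=np.array([(88,63),(183,68),(160,255),(52,243)])/3+[180,170]
P=cast("top",c,.08);print(P,P.mean(0))
im=cv2.imread("pics/top0.png")
# orange near catch: looser mask
for c in blobs(im,(0,60,90),(20,255,255),(195,180,250,270),2)+blobs(im,(165,60,90),(180,255,255),(195,180,250,270),2): print("or",c.mean(0),rect("top",c,.075).round(1))
# rim bright
for n,roi in(("top",(195,180,250,265)),):
  m=blobs(im,(0,0,150),(180,60,255),roi,100)
  for c in m: print(rect(n,c,.08).round(1),rect(n,c,.037).round(1))
# lid rib: corners from crops
for n,c,o in(("top",[(366,95),(384,97),(376,171),(358,168)],(180,170)),("side",[(425,137),(442,137),(428,193),(408,186)],None)):
  c=np.array(c,float)/3
  c=c+np.array(o) if o else np.array([[425,437-300],[442,437-300],[428,493-300],[408,486-300]])/3+[170,190]
  print(n,cast(n,c,.043).mean(0),cast(n,c,.043)*1000)
E
```

```text
(0.52, -0.1, 0) [452. 248.] [484. 306.]
(0.52, -0.1, 0.2) [492. 233.] [511. 220.]
(0.52, -0.1, 0.4) [559. 208.] [548.  98.]
(0.48, -0.12, 0) [462. 267.] [497. 325.]
(0.48, -0.12, 0.2) [504. 256.] [527. 238.]
(0.48, -0.12, 0.4) [577. 239.] [570. 114.]
(0.56, -0.12, 0) [461. 230.] [495. 291.]
(0.56, -0.12, 0.2) [502. 211.] [522. 205.]
(0.56, -0.12, 0.4) [572. 178.] [561.  85.]
(0.56, -0.16, 0) [478. 231.] [518. 294.]
(0.56, -0.16, 0.2) [524. 212.] [549. 208.]
(0.56, -0.16, 0.4) [602. 179.] [593.  87.]
[[0.6103 0.4165]
 [0.6089 0.3535]
 [0.4832 0.362 ]
 [0.4891 0.4321]] [0.5479 0.391 ]
or [223.7419 195.    ] [604.4 388.9  30.3   6.6  84.5]
or [214.5    251.6538] [489.3 399.8  25.7   2.4  85.2]
[542.6 388.4 106.5  50.4  -5.7] [550.3 396.3 111.8  52.9  -5.7]
[581.9 389.1 107.7 107.5   3.9] [591.6 397.  113.1 112.9   3.9]
[501.7 339.2  71.3  13.6   2.7] [507.4 344.6  74.9  14.3   2.7]
top [0.5767 0.2267] [[603.3206 230.9482]
 [602.2957 218.3537]
 [549.6501 222.5187]
 [551.3841 235.0118]]
side [0.5767 0.2249] [[600.6259 230.5802]
 [602.6124 219.7826]
 [549.8589 217.9083]
 [553.7597 231.4912]]
```

```bash
cat >> h.py <<'E'
def to(x,y,z,deg):
    """displacement in tool axes and turn to bring the TCP there, tool x at deg (mod 180)"""
    from scipy.spatial.transform import Rotation as R
    o=monitor.get_obs();w=o["tool_rot"];M=R.from_quat([w[1],w[2],w[3],w[0]]).as_matrix()
    a=np.degrees(np.arctan2(M[1,0],M[0,0]));t=-((deg-a+90)%180-90)
    print("t",o["t"].round(2),"tcp",o["eef_pos"],"ang",a.round(2),"q",o["q"].round(2),"F",o["contact_force"].round(1),"w",o["gripper_width"].round(3))
    print("  D",(M.T@(np.array([x,y,z])-o["eef_pos"])).round(4),"turn",np.radians(t).round(4))
E
python3 -m creep '[[0,0,0,0.118,1],[0,0,0,0.118,1],[0,0,0,0.118,1],[0,0,0,0.118,1],[0,0,0,0,1]]'
python3 -c "
from h import *
to(.36,-.28,.23,-6.5)"
```

```text
t: 0.6
eef_pos: [0.2301, -0.6342, 0.2308]
tool_rot: [-0.0, 0.998, -0.062, -0.0]
contact_force: [-0.4, 0.4, -0.2]
gripper_width: 0.998
grasp_force: 0.0Traceback (most recent call last):
  File "<string>", line 3, in <module>
    to(.36,-.28,.23,-6.5)
    ~~^^^^^^^^^^^^^^^^^^^
  File "h.py", line 29, in to
    print("t",o["t"].round(2),"tcp",o["eef_pos"],"ang",a.round(2),"q",o["q"].round(2),"F",o["contact_force"].round(1),"w",o["gripper_width"].round(3))
              ^^^^^^^^^^^^
AttributeError: 'float' object has no attribute 'round'
```

Turn sense is right (-7°). Move on to W1.

```bash
sed -i 's/o\["t"\].round(2)/o["t"]/' h.py
python3 -m creep '[[0.0086,-0.0368,0,0,1],[0.0086,-0.0368,0,0,1],[0.0086,-0.0368,0,0,1],[0.0086,-0.0368,0,0,1],[0.0086,-0.0368,0,0,1],[0.0086,-0.0368,0,0,1],[0.0086,-0.0368,0,0,1],[0.0086,-0.0368,0,0,1],[0.0086,-0.0368,0,0,1],[0.0086,-0.0368,0,0,1],[0,0,0,0,1],[0,0,0,0,1]]' >/dev/null
python3 -c "
from h import *
to(.435,-.05,.23,-6.5)"
```

```text
Traceback (most recent call last):
  File "h.py", line 29, in to
    print("t",o["t"],"tcp",o["eef_pos"],"ang",a.round(2),"q",o["q"].round(2),"F",o["contact_force"].round(1),"w",o["gripper_width"].round(3))
                                                                                                                 ^^^^^^^^^^^^^^^^^^^^^^^^
AttributeError: 'float' object has no attribute 'round'
```

```bash
sed -i 's/o\["gripper_width"\].round(3)/o["gripper_width"],"g",o["grasp_force"]/' h.py
python3 -c "
from h import *
to(.435,-.05,.23,-6.5)"
```

```text
t 1.8 tcp [ 0.3611 -0.2797  0.2314] ang -6.87 q [ 0.58  0.12 -0.07  2.05  0.01  0.97 -1.18] F [-0.1 -0.9 -0.9] w 1.0005427267807374 g 0.0
  D [ 0.0459 -0.2369  0.0013] turn -0.0064
```

```bash

python3 -m creep '[[0.0077,-0.0396,0,0,1],[0.0077,-0.0396,0,0,1],[0.0077,-0.0396,0,0,1],[0.0077,-0.0396,0,0,1],[0.0077,-0.0396,0,0,1],[0.0077,-0.0396,0,0,1],[0,-0.04,0,0,1],[0,-0.04,0,0,1],[0,-0.04,0,0,1],[0,-0.04,0,0,1],[0,-0.04,0,0,1],[0,0,0,0,1],[0,0,0,0,1]]' >/dev/null
python3 -c "
from h import *
to(.548,.394,.12,-6.5)"
```

```text
t 3.1 tcp [0.4616 0.1477 0.231 ] ang -7.05 q [-0.03  0.2  -0.46  1.97  0.1   0.99 -2.23] F [-0.  -0.7  0.8] w 1.0008724787912695 g 0.0
  D [ 0.0555 -0.2551  0.1109] turn -0.0097
```

```bash

python3 -m creep '[[0.008,-0.0365,0.01,0,1],[0.008,-0.0365,0.01,0,1],[0.008,-0.0365,0.01,0,1],[0.008,-0.0365,0.01,0,1],[0.008,-0.0365,0.01,0,1],[0.008,-0.0365,0.01,0,1],[0.0075,-0.036,0.01,-0.009,1],[0,0,0.02,0,1],[0,0,0.02,0,1],[0,0,0,0,1],[0,0,0,0,1]]' >/dev/null
python3 - <<'E'
from h import *
to(.548,.394,.046,-6.5)
for n in("top","side"): cv2.imwrite(f"pics/{n}1.png",eyes.read_camera(n))
a=cv2.imread("pics/side1.png")[130:330,130:330];b=cv2.imread("pics/top1.png")[130:330,130:330]
cv2.imwrite("pics/c1.png",cv2.resize(np.hstack([a,b]),None,fx=2,fy=2))
E
```

```text
t 4.2 tcp [0.5489 0.3923 0.1211] ang -6.73 q [-0.41  0.63 -0.44  1.62  0.31  0.96 -2.64] F [-0.2 -0.3  1. ] w 0.9955891096798116 g 0.0
  D [-0.0011 -0.0018  0.0751] turn -0.004
```

View pics/c1.png

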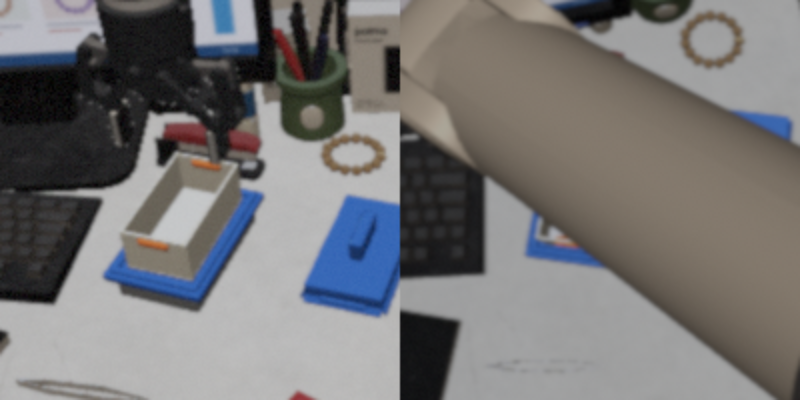

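```bash
python3 -c "
from h import *
for z in (.121,.134):
  for s in(1,-1): print(proj('side',[.5489-s*.043*.117,.3923-s*.043*.993,z]))"
python3 -m creep '[[-0.001,-0.0017,0.01,-0.004,1],[0,0,0.015,0,1],[0,0,0.015,0,1],[0,0,0.012,0,1],[0,0,0.012,0,1],[0,0,0.01,0,1],[0,0,0,0,1]]' |tail -4
```

```text
[[239.1406 215.944 ]]
[[196.3095 207.1673]]
[[238.2696 210.2951]]
[[195.0576 201.5607]]
tool_rot: [0.001, 0.998, -0.055, -0.001]
contact_force: [0.5, -0.9, 0.1]
gripper_width: 0.999
grasp_force: 0.0
```

```bash

python3 -m creep '[[0,0,0.004,0,1],[0,0,0,0,0.5],[0,0,0,0,0.5],[0,0,0,0,0.5],[0,0,0,0,0.5],[0,0,0,0,0.5],[0,0,0,0,0.5]]' 40
python3 -m creep '[[0,0,-0.005,0,0.5],[0,0,-0.01,0,0.5],[0,0,-0.015,0,0.5],[0,0,-0.02,0,0.5],[0,0,-0.02,0,0.5],[0,0,0,0,0.5]]' >/dev/null
python3 -c "
from h import *
to(.526,.073,.111,-7.5)
for n in('side',): cv2.imwrite(f'pics/{n}2.png',cv2.resize(eyes.read_camera(n)[130:330,130:330],None,fx=2,fy=2))"
```

```text
t: 5.7
eef_pos: [0.5472, 0.3966, 0.0438]
tool_rot: [-0.0, 0.998, -0.056, 0.0]
contact_force: [-0.7, 0.4, 3.4]
gripper_width: 0.768
grasp_force: 46.4
t 6.3 tcp [0.5487 0.3982 0.1176] ang -6.38 q [-0.42  0.63 -0.44  1.62  0.32  0.95 -2.65] F [ 0.4  0.2 -1.9] w 0.7688390562504273 g 46.00010633468628
  D [0.0136 0.3257 0.0051] turn 0.0195
```

View pics/side2.png

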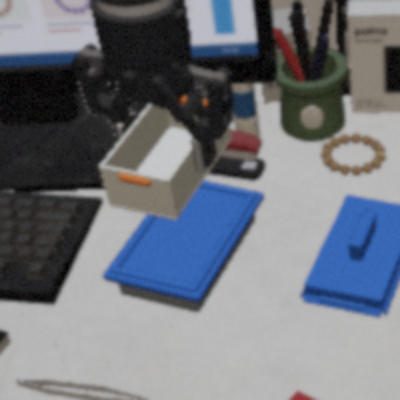

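```bash

python3 -m creep '[[0,0.01,0,0,0.5],[0.001,0.025,0,0.005,0.5],[0.002,0.04,0,0.005,0.5],[0.002,0.04,0,0.005,0.5],[0.002,0.04,0,0.005,0.5],[0.002,0.04,0,0,0.5],[0.002,0.04,0,0,0.5],[0.002,0.04,0,0,0.5],[0,0.03,0,0,0.5],[0,0.015,0,0,0.5],[0,0.005,0,0,0.5],[0,0,0.02,0,0.5],[0,0,0.02,0,0.5],[0,0,0,0,0.5],[0,0,0,0,0.5]]' >/dev/null
python3 -c "
from h import *
to(.526,.073,.0143,-7.5)
im=eyes.read_camera('side');cv2.imwrite('pics/side3.png',im)
print([rect('side',c,.0375).round(1) for c in blobs(im,(100,110,60),(125,255,255),(170,190,270,320),300)])
cv2.imwrite('pics/c3.png',cv2.resize(im[180:360,160:480],None,fx=2,fy=2))"
```

```text
t 7.85 tcp [0.519  0.0738 0.0733] ang -7.4 q [ 0.08  0.48 -0.42  2.02  0.29  0.7  -2.22] F [ 0.9  0.9 -1.3] w 0.763938738609656 g 45.756173729896545
  D [ 0.0071 -0.0001  0.059 ] turn 0.0017
[array([543.6, 392.1, 155. , 100.2,  -6.9])]
```

View pics/c3.png

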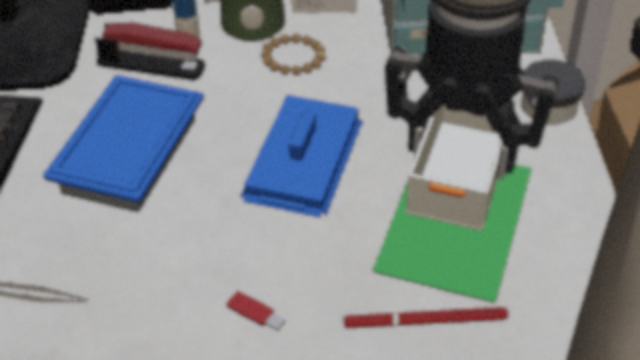

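```bash

python3 -m creep '[[0.003,0,0.015,0,0.5],[0.004,0,0.015,0,0.5],[0,0,0.012,0,0.5],[0,0,0.008,0,0.5],[0,0,0.005,0,0.5],[0,0,0.003,0,0.5],[0,0,0,0,0.5]]' 
python3 -c "
from h import *
to(.526,.073,.0138,-7.5)"
```

```text
t: 8.6
eef_pos: [0.526, 0.0714, 0.015]
tool_rot: [0.0, 0.998, -0.066, -0.0]
contact_force: [-0.1, 0.6, -0.8]
gripper_width: 0.768
grasp_force: 45.9
t 8.6 tcp [0.526  0.0714 0.015 ] ang -7.51 q [ 0.04  0.58 -0.37  2.03  0.36  0.59 -2.27] F [-0.1  0.6 -0.8] w 0.7681693056886646 g 45.92136204242706
  D [-0.0002 -0.0016  0.0012] turn -0.0002
```

```bash

python3 -m creep '[[0,0,0.001,0,0.5],[0,0,0.001,0,0.5],[0,0,0,0,0.5]]' |sed -n 2,4p
python3 -m creep '[[0,0,0,0,1],[0,0,0,0,1],[0,0,0,0,1],[0,0,0,0,1],[0,0,0,0,1]]' |tail -2
python3 -m creep '[[0,0,-0.01,0,1],[0,0,-0.02,0,1],[0,0,-0.03,0,1],[0,0,-0.04,0,1],[0,0,-0.04,0,1],[0,0,0,0,1]]' |tail -2
python3 -c "
from h import *
to(.3885,.233,.12,66-90)"
```

```text
eef_pos: [0.5265, 0.0715, 0.0137]
tool_rot: [-0.0, 0.998, -0.066, 0.0]
contact_force: [0.6, 0.3, 0.2]
gripper_width: 1.001
grasp_force: 0.0
gripper_width: 0.998
grasp_force: 0.0
t 10.0 tcp [0.5297 0.0725 0.1593] ang -7.53 q [ 0.13  0.37 -0.46  1.94  0.21  0.87 -2.15] F [0.7 0.5 0.5] w 0.9979112991747511 g 0.0
  D [-0.1613 -0.1405  0.0382] turn 0.2875
```

```bash

python3 -m creep '[[-0.02,-0.018,0.004,0,0.6],[-0.035,-0.03,0.008,-0.06,0.6],[-0.035,-0.03,0.008,-0.12,0.6],[-0.03,-0.035,0.008,-0.14,0.6],[-0.02,-0.025,0.006,-0.14,0.6],[0,0,0,-0.14,0.6],[0,0,0,-0.14,0.6],[0,0,0,-0.14,0.6],[0,0,0,-0.14,0.6],[0,0,0,-0.14,0.6],[0,0,0,-0.12,0.6],[0,0,0,-0.14,0.6],[0,0,0,0,0.6]]'>/dev/null
python3 -c "
from h import *
to(.388,.233,.05,67)
im=eyes.read_camera('top')
for n in('top','side'):
  im=eyes.read_camera(n);cv2.imwrite(f'pics/{n}4.png',im)
  for c in blobs(im,(174,120,60),(180,255,255),(250,280,330,360),30): print(n,rect(n,c,.008).round(1))
"
```

```text
t 11.3 tcp [0.389  0.2127 0.1193] ang 73.9 q [ 0.09  0.37 -0.85  2.15  0.4   0.78 -1.3 ] F [-0.5 -1.2 -0.4] w 0.5989512917170928 g 0.0
  D [ 0.0193 -0.0065  0.0693] turn 0.1204
side [387.3 233.6  35.6  15.6  69.7]
```

```bash

python3 -m creep '[[0.0193,-0.0065,0.02,0,0.6],[0,0,0.03,0.104,0.6],[0,0,0.02,0,0.6],[0,0,0,0,0.6]]' >/dev/null
python3 -c "
from h import *
to(.388,.233,.003,68)
im=eyes.read_camera('side');cv2.imwrite('pics/c5.png',cv2.resize(im[260:380,220:380],None,fx=4,fy=4))
"
```

```text
t 11.85 tcp [0.3866 0.2323 0.0474] ang 67.83 q [-0.08  0.5  -0.71  2.18  0.55  0.65 -1.58] F [-0.3  0.1  1. ] w 0.5990456336106634 g 0.0
  D [0.0013 0.0011 0.0444] turn -0.003
```

View pics/c5.png

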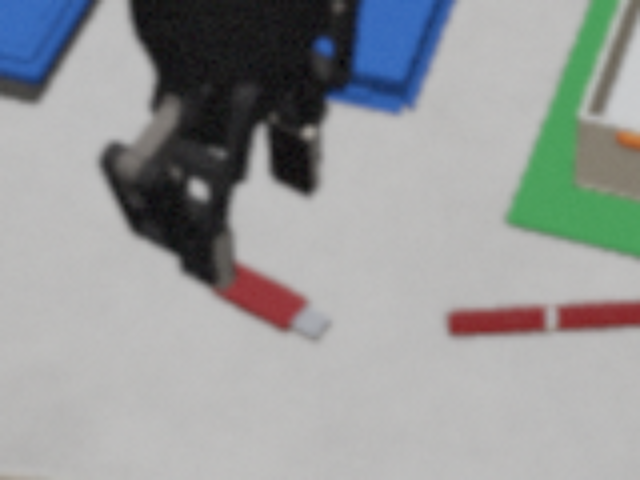

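Fingers straddle the stick (red part at crop ~(260,295)); descend and grip.

```bash

python3 -m creep '[[0.001,0.001,0.015,0,0.6],[0,0,0.015,0,0.6],[0,0,0.01,0,0.6],[0,0,0.004,0,0.6],[0,0,0,0,0.1],[0,0,0,0,0.1],[0,0,0,0,0.1],[0,0,0,0,0.1],[0,0,0,0,0.1]]' 30
python3 -m creep '[[0,0,-0.01,0,0.1],[0,0,-0.03,0,0.1],[0,0,-0.04,0,0.1],[0,0,-0.04,0,0.1],[0,0,0,0,0.1]]' |tail -2
python3 -c "
from h import *
to(.526,.0725,.11,-7.5)
im=eyes.read_camera('side');cv2.imwrite('pics/s6.png',im)
for c in blobs(im,(5,90,100),(18,255,255),(330,200,430,320),6): print(rect('side',c,.043).round(1))
for c in blobs(im,(174,120,60),(180,255,255),(150,180,330,360),20): print(c.mean(0))
"
```

```text
t: 12.8
eef_pos: [0.3899, 0.2341, 0.006]
tool_rot: [0.0, 0.83, 0.558, 0.001]
contact_force: [-1.4, -0.3, 6.4]
gripper_width: 0.189
grasp_force: 29.5
gripper_width: 0.187
grasp_force: 29.3
t 13.3 tcp [0.3919 0.236  0.1302] ang 67.88 q [ 0.03  0.37 -0.84  2.12  0.39  0.8  -1.43] F [ 0.5  0.6 -0.1] w 0.18687907313071359 g 29.34195578098297
  D [-0.1011  0.1856  0.0206] turn 1.3156
[470.6  79.5  30.4   8.9  81.7]
[586.9  64.4  29.6  10.3  82.1]
[228.7174 197.0543]
[284.2188 283.375 ]
```

```bash

python3 -m creep '[[-0.01,0.02,0,0,0.1],[-0.02,0.035,0.005,0,0.1],[-0.02,0.035,0.005,0,0.1],[-0.02,0.035,0.005,0,0.1],[-0.02,0.035,0.005,0,0.1],[-0.011,0.025,0,0,0.1],[0,0,0,0.14,0.1],[0,0,0,0.145,0.1],[0,0,0,0.145,0.1],[0,0,0,0.145,0.1],[0,0,0,0.145,0.1],[0,0,0,0.145,0.1],[0,0,0,0.145,0.1],[0,0,0,0.145,0.1],[0,0,0,0.145,0.1],[0,0,0,0,0.1]]' >/dev/null
python3 -c "
from h import *
to(.5275,.0725,.03,-7.5)
"
```

```text
t 14.95 tcp [0.522  0.0704 0.1045] ang -6.65 q [ 0.09  0.43 -0.43  2.    0.25  0.77 -2.17] F [-0.5  0.8  0.1] w 0.18788501203982694 g 29.35670703649521
  D [ 0.0054 -0.0028  0.0745] turn 0.0148
```

```bash

python3 -m creep '[[0.0055,-0.0025,0.02,0.015,0.1],[0,0,0.02,0,0.1],[0,0,0.015,0,0.1],[0,0,0.012,0,0.1],[0,0,0.006,0,0.1],[0,0,0,0,0.1]]' |sed -n 2,4p
python3 -m creep '[[0,0,0,0,0.3],[0,0,0,0,0.3],[0,0,0,0,0.3],[0,0,0,0,0.3]]' |tail -3
python3 -m creep '[[0,0,-0.01,0,0.3],[0,0,-0.02,0,0.3],[0,0,-0.03,0,0.3],[0,0,-0.04,0,0.6],[0,0,-0.04,0,0.6],[0,-0.04,0,0,0.6],[0,-0.045,0,0,0.6],[0,-0.045,0,0,0.6],[0,0,0,0,0.6]]' |tail -3
python3 -c "
from h import *
to(.5767,.226,.03,-5)
im=eyes.read_camera('side');cv2.imwrite('pics/s7.png',cv2.resize(im[180:340,230:430],None,fx=4,fy=3.5))
for c in blobs(im,(5,90,100),(18,255,255),(330,200,430,320),6): print(rect('side',c,.043).round(1))
"
```

```text
eef_pos: [0.5281, 0.0723, 0.0315]
tool_rot: [0.0, 0.998, -0.065, -0.001]
contact_force: [0.3, -0.1, -0.6]
contact_force: [0.4, -0.6, -0.2]
gripper_width: 0.303
grasp_force: 0.0
contact_force: [-0.7, -0.2, -0.1]
gripper_width: 0.598
grasp_force: 0.0
t 16.85 tcp [0.5448 0.2096 0.174 ] ang -6.93 q [-0.09  0.43 -0.48  1.81  0.24  0.95 -2.37] F [-0.7 -0.2 -0.1] w 0.5983636878822202 g 0.0
  D [ 0.0296 -0.0192  0.1441] turn -0.0337
[470.6  79.5  30.4   8.9  81.7]
[587.1  64.3  29.4  10.2  83.7]
```

View pics/s7.png

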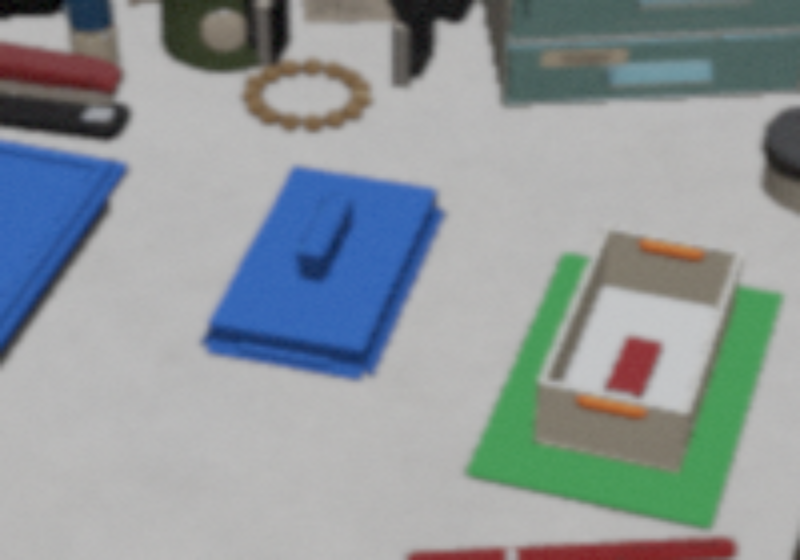

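```bash

python3 -m creep '[[0.015,-0.01,0.02,-0.017,0.6],[0.0145,-0.009,0.03,-0.017,0.6],[0,0,0.03,0,0.6],[0,0,0.02,0,0.6],[0,0,0,0,0.6]]' >/dev/null
python3 -c "
from h import *
to(.5767,.226,.025,-5)
"
```

```text
t 17.4 tcp [0.5753 0.2139 0.0697] ang -5.59 q [-0.14  0.61 -0.43  1.8   0.33  0.81 -2.4 ] F [-0.5 -0.5 -0.1] w 0.5996735499401604 g 0.0
  D [ 0.0005 -0.0124  0.0446] turn -0.0103
```

```bash

python3 -m creep '[[0.0005,-0.012,0,-0.01,0.6],[0,0,0,0,0.6]]' >/dev/null
python3 -c "
from h import *
to(.5767,.226,.025,-5)"
python3 -m creep '[[0,0,0.015,0,0.6],[0,0,0.012,0,0.6],[0,0,0.01,0,0.6],[0,0,0.007,0,0.6],[0,0,0,0,0.1],[0,0,0,0,0.1],[0,0,0,0,0.1],[0,0,0,0,0.1],[0,0,0,0,0.1],[0,0,0,0,0.1]]' 50
python3 -c "
from h import *
to(.5767,.226,.025,-5)"
```

```text
t 17.6 tcp [0.5798 0.2311 0.0744] ang -4.83 q [-0.16  0.61 -0.44  1.78  0.34  0.82 -2.41] F [-0.6  1.5  0.2] w 0.5956356468712484 g 0.0
  D [-0.0028  0.0055  0.0494] turn 0.0029
t: 18.6
eef_pos: [0.5791, 0.2286, 0.0287]
tool_rot: [-0.0, 0.999, -0.043, 0.0]
contact_force: [-1.3, 0.2, 1.9]
gripper_width: 0.144
grasp_force: 52.0
t 18.6 tcp [0.5791 0.2286 0.0287] ang -4.94 q [-0.18  0.67 -0.41  1.8   0.37  0.74 -2.44] F [-1.3  0.2  1.9] w 0.14424485677614712 g 52.03751564025879
  D [-0.0021  0.0028  0.0037] turn 0.001
```

```bash

python3 -m creep '[[0,0,0,0,0.4],[0,0,0,0,0.4],[0,0,0.005,0,0.4],[0,0,0,0,0.4],[0,0,0,0,0.1],[0,0,0,0,0.1],[0,0,0,0,0.1],[0,0,0,0,0.1],[0,0,0,0,0.1]]' 60
python3 -c "
from h import *
to(.5767,.226,.0235,-5)
"
```

```text
t: 19.5
eef_pos: [0.5788, 0.2285, 0.0233]
tool_rot: [-0.0, 0.999, -0.043, 0.0]
contact_force: [-0.3, 0.0, -0.4]
gripper_width: 0.148
grasp_force: 59.5
t 19.5 tcp [0.5788 0.2285 0.0233] ang -4.94 q [-0.18  0.68 -0.4   1.8   0.38  0.73 -2.44] F [-0.3  0.  -0.4] w 0.14776167522428327 g 59.49845552444458
  D [-0.0019  0.0027 -0.0002] turn 0.0011
```

```bash

python3 -m creep '[[0,0,-0.005,0,0.1],[0,0,-0.015,0,0.1],[0,0,-0.025,0,0.1],[0,0,-0.03,0,0.1],[0,0,-0.015,0,0.1],[0,0,0,0,0.1],[0,0,0,0,0.1]]' |tail -2
cat > tub.py <<'E'
from h import *
a=np.radians(-7.5);U=np.array([np.cos(a),np.sin(a)]);W=np.array([-U[1],U[0]])
for n,roi in(("top",(335,195,415,295)),("side",(340,245,435,340))):
    im=eyes.read_camera(n);cv2.imwrite(f"pics/t_{n}.png",im)
    V,_,_,_=cam(n);print(n,"cam",-V[:3,:3].T@V[:3,3])
    m=cv2.inRange(cv2.cvtColor(im,cv2.COLOR_BGR2HSV),(45,80,60),(75,255,255))
    cs,h=cv2.findContours(m,cv2.RETR_CCOMP,cv2.CHAIN_APPROX_NONE)
    for c,hh in zip(cs,h[0]):
        if cv2.contourArea(c)>800:
            c=c.reshape(-1,2);hi=cast(n,c,.05);lo=cast(n,c,.004)
            u1,u0=(hi@U).max(),(lo@U).min();v0,v1=(hi@W).min(),(lo@W).max()
            print("hole" if hh[3]>=0 else "outer",u1-u0,v1-v0,"ctr",U*(u0+u1)/2+W*(v0+v1)/2, rect(n,c,.05).round(1),rect(n,c,.004).round(1))
E
python3 tub.py; python3 -c "
from h import *
to(.526,.073,.1,-7.5)"
```

```text
gripper_width: 0.148
grasp_force: 59.5
top cam [0.3878 0.2309 0.9374]
outer 0.09995435450981688 0.09761791735484222 ctr [0.4936 0.0821] [492.1  84.4 103.6 101.8  -7.4] [497.5  76.8 109.  107.   -7.4]
side cam [-0.1325  0.0584  0.7143]
outer 0.12061559921667647 0.11056779151909635 ctr [0.5022 0.0752] [483.3  72.6 157.3 100.5  -7.4] [526.   73.6 168.2 107.4  -7.4]
t 20.3 tcp [0.5779 0.2279 0.1119] ang -4.94 q [-0.14  0.56 -0.45  1.76  0.31  0.89 -2.39] F [ 0.1 -0.1 -1.4] w 0.1509377759297565 g 59.506587982177734
  D [-0.0383  0.1587  0.0122] turn 0.0447
```

```bash

python3 -m creep '[[-0.003,0.01,0,0,0.1],[-0.006,0.03,0,0.01,0.1],[-0.006,0.03,0,0.015,0.1],[-0.006,0.03,0,0.018,0.1],[-0.006,0.03,0,0,0.1],[-0.004,0.02,0,0,0.1],[-0.002,0.01,0,0,0.1],[0,0,0,0,0.1],[0,0,0,0,0.1]]' 90 >/dev/null
python3 -c "
from h import *
to(.531,.0715,.076,-7.4)
"
```

```text
t 21.2 tcp [0.5288 0.0739 0.1132] ang -7.37 q [ 0.11  0.43 -0.45  1.97  0.26  0.79 -2.19] F [0.4 0.3 0. ] w 0.13843959359462452 g 90.4581356048584
  D [0.0025 0.0022 0.0372] turn 0.0005
```

```bash

python3 -m creep '[[0.0025,0.0022,0.01,0,0.1],[0,0,0.015,0,0.1],[0,0,0.01,0,0.1],[0,0,0,0,0.1],[0,0,0,0,0.1]]' >/dev/null
python3 -c "
from h import *
to(.531,.0715,.07,-7.4)
im=eyes.read_camera('side');cv2.imwrite('pics/s8.png',cv2.resize(im[200:340,310:450],None,fx=4,fy=4))
"
```

```text
t 21.7 tcp [0.5304 0.0709 0.0776] ang -7.37 q [ 0.09  0.49 -0.43  1.99  0.3   0.72 -2.22] F [ 1.1  0.  -0.9] w 0.14192657696244904 g 90.53052306175232
  D [ 0.0005 -0.0007  0.0076] turn 0.0006
```

View pics/s8.png

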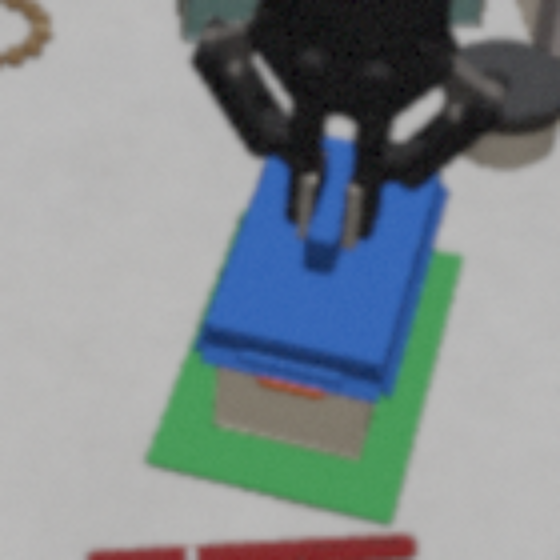

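```bash

python3 -m creep '[[0,0,0.004,0,0.1],[0,0,0.004,0,0.1],[0,0,0,0,0.1]]' |sed -n 2,4p
python3 -m creep '[[0,0,0.002,0,0.1],[0,0,0.002,0,0.1],[0,0,0,0,0.1]]' |sed -n 2,4p
```

```text
eef_pos: [0.5305, 0.0704, 0.0699]
tool_rot: [0.0, 0.998, -0.065, -0.0]
contact_force: [-0.0, -0.7, -1.1]
eef_pos: [0.5303, 0.0706, 0.0661]
tool_rot: [0.0, 0.998, -0.065, -0.0]
contact_force: [-1.5, 0.6, 0.2]
```

```bash

for i in 1 2 3; do python3 -m creep '[[0,0,0.002,0,0.1],[0,0,0.002,0,0.1],[0,0,0,0,0.1]]' |sed -n 2,4p; done
```

```text
eef_pos: [0.5306, 0.0706, 0.062]
tool_rot: [-0.0, 0.998, -0.065, -0.0]
contact_force: [-0.7, 0.7, -0.1]
eef_pos: [0.5306, 0.0703, 0.0578]
tool_rot: [0.0, 0.998, -0.065, -0.0]
contact_force: [0.4, -0.3, -1.6]
eef_pos: [0.531, 0.0704, 0.0564]
tool_rot: [0.001, 0.998, -0.065, 0.0]
contact_force: [-9.4, -1.1, 23.9]
```

```bash

python3 -m creep '[[0,0,0.001,0,0.1],[0,0,0,0,0.1],[0,0,0,0,0.1]]' |sed -n 2,4p
python3 - <<'E'
from h import *
im=eyes.read_camera('side');cv2.imwrite('pics/s9.png',cv2.resize(im[200:340,310:450],None,fx=4,fy=4))
print(monitor.get_obs()["torque"])
print("orange",[c.mean(0) for c in blobs(im,(5,90,100),(18,255,255),(330,260,430,320),3)])
# predicted lower near lip edge (outer, 73.5 mm) centre for lid heights
a=np.radians(-7.4);U=np.array([np.cos(a),np.sin(a)])
for zl in(.029,.034,.039): print(zl,proj('side',[*(np.array([.5295,.0715])-U*.0735),.004+zl])[0])
for c in blobs(im,(100,110,60),(125,255,255),(330,200,440,340),300): 
    print(c.max(0),"at col 380:",c[np.abs(c[:,0]-381)<=1][:,1].max())
E
```

```text
eef_pos: [0.531, 0.0704, 0.0563]
tool_rot: [0.001, 0.998, -0.065, 0.0]
contact_force: [-11.6, -3.2, 34.4]
[-0.599   2.7092 -0.048 ]
orange []
0.029 [380.067  305.8983]
0.034 [380.258  303.9726]
0.039 [380.4505 302.032 ]
[419 308] at col 380: 303
```

View pics/s9.png

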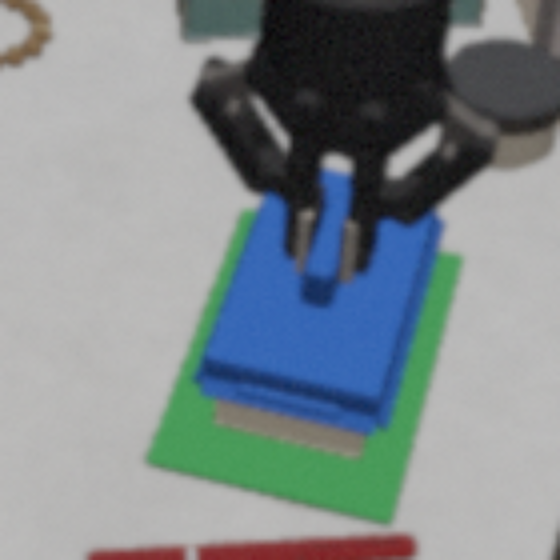

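```bash

python3 -m creep '[[0,0,-0.001,0,0.5],[0,0,0,0,0.5],[0,0,0,0,0.5],[0,0,-0.01,0,0.5],[0,0,-0.015,0,0.5],[0,0,-0.015,0,0],[-0.025,0,0,0,0],[-0.025,0,0,0,0],[0,0,0,0,0],[0,0,0,0,0]]' >/dev/null
python3 -c "
from h import *
to(.479,.079,.058,-7.4)
im=eyes.read_camera('side');cv2.imwrite('pics/s10.png',im)
"
```

```text
t 24.6 tcp [0.4818 0.0771 0.0956] ang -7.38 q [ 0.1   0.4  -0.46  2.09  0.27  0.71 -2.24] F [ 0.3  1.  -0.4] w -0.0010108747959490432 g 0.0
  D [-0.0031 -0.0016  0.0375] turn 0.0003
```

```bash

python3 -m creep '[[-0.002,-0.001,0.015,0,0],[0,0,0.015,0,0],[0,0,0.006,0,0],[0,0,0,0,0]]' |sed -n 2,4p
for i in 1 2 3 ; do python3 -m creep '[[0,0,0.001,0,0],[0,0,0,0,0]]' |sed -n 2,4p; done
```

```text
eef_pos: [0.4796, 0.0781, 0.0578]
tool_rot: [0.0, 0.998, -0.065, -0.001]
contact_force: [0.4, -0.6, 0.8]
eef_pos: [0.48, 0.0783, 0.0578]
tool_rot: [-0.0, 0.998, -0.065, 0.0]
contact_force: [-1.1, 0.0, 0.8]
eef_pos: [0.4796, 0.0782, 0.0566]
tool_rot: [-0.0, 0.998, -0.065, 0.0]
contact_force: [-0.1, -0.0, -0.5]
eef_pos: [0.4793, 0.0782, 0.0553]
tool_rot: [0.0, 0.998, -0.065, -0.0]
contact_force: [0.1, 0.1, -0.2]
```

```bash

for i in 1 2 3 ; do python3 -m creep '[[0,0,0.001,0,0],[0,0,0,0,0]]' |sed -n 2,4p; done
```

```text
eef_pos: [0.4793, 0.0782, 0.0542]
tool_rot: [0.0, 0.998, -0.065, -0.0]
contact_force: [-0.3, -0.0, -0.4]
eef_pos: [0.4793, 0.0782, 0.054]
tool_rot: [0.0, 0.998, -0.065, 0.0]
contact_force: [-3.3, -0.4, 11.7]
eef_pos: [0.4794, 0.0782, 0.054]
tool_rot: [0.001, 0.998, -0.065, 0.0]
contact_force: [-7.5, -1.5, 23.1]
```

Near end is home (plate at 0.054 exactly). Now check the far end.

```bash

python3 -m creep '[[0,0,-0.007,0,0],[0,0,-0.02,0,0],[0,0,-0.015,0,0],[0.04,0,0,0,0],[0.04,0,0,0,0],[0.02,0,0,0,0],[0,0,0.015,0,0],[0,0,0.015,0,0],[0,0,0.006,0,0],[0,0,0,0,0]]' |sed -n 2,4p
for i in 1 2 3 ; do python3 -m creep '[[0,0,0.001,0,0],[0,0,0,0,0]]' |sed -n 2,4p; done
```

```text
eef_pos: [0.576, 0.0654, 0.0565]
tool_rot: [0.0, 0.998, -0.064, -0.002]
contact_force: [0.6, 0.1, -0.2]
eef_pos: [0.5784, 0.0655, 0.0577]
tool_rot: [-0.0, 0.998, -0.064, 0.0]
contact_force: [0.4, 0.6, -0.4]
eef_pos: [0.5787, 0.0653, 0.0566]
tool_rot: [-0.0, 0.998, -0.065, 0.0]
contact_force: [0.2, -0.3, 0.1]
eef_pos: [0.5785, 0.0653, 0.0553]
tool_rot: [0.0, 0.998, -0.065, 0.0]
contact_force: [-1.1, 0.1, 0.3]
```

```bash

for i in 1 2 3 ; do python3 -m creep '[[0,0,0.001,0,0],[0,0,0,0,0]]' |sed -n 2,4p; done
python3 -m creep '[[0,0,-0.007,0,0],[0,0,-0.02,0,0],[0,0,-0.02,0,0.5],[-0.024,0,0,0,0.5],[-0.024,0,0,0,0.5],[0,0,0,0,0.5],[0,0,0,0,0.5]]' >/dev/null
python3 -c "
from h import *
to(.53,.0712,.056,-7.4)"
```

```text
eef_pos: [0.5785, 0.0653, 0.0542]
tool_rot: [0.0, 0.998, -0.065, -0.0]
contact_force: [-0.0, 0.8, -0.1]
eef_pos: [0.5786, 0.0653, 0.0541]
tool_rot: [0.0, 0.998, -0.065, 0.0]
contact_force: [-3.5, -1.2, 8.3]
eef_pos: [0.5787, 0.0653, 0.0541]
tool_rot: [0.0, 0.998, -0.065, 0.0]
contact_force: [-5.6, -1.0, 16.3]
t 29.15 tcp [0.5311 0.0715 0.0996] ang -7.38 q [ 0.11  0.46 -0.45  1.98  0.28  0.77 -2.2 ] F [ 0.5 -0.1 -0.5] w 0.4984591691830712 g 0.0
  D [-0.0011  0.0004  0.0436] turn 0.0003
```

```bash

python3 -m creep '[[-0.001,0,0.015,0,0.5],[0,0,0.015,0,0.5],[0,0,0.01,0,0.5],[0,0,0.003,0,0.5],[0,0,0,0,0.1],[0,0,0,0,0.1],[0,0,0,0,0.1],[0,0,0,0,0.1],[0,0,0,0,0.1],[0,0,0,0,0.1]]' 110
python3 -m creep '[[0,0,-0.003,0,0.1],[0,0,-0.01,0,0.1],[0,0,-0.02,0,0.1],[0,0,-0.025,0,0.1],[0,0,-0.02,0,0.1],[0,0,-0.005,0,0.1],[0,0,0,0,0.1],[0,0,0,0,0.1]]' 
python3 -c "
from h import *
to(.5505,.395,.14,-6.5)
im=eyes.read_camera('side');cv2.imwrite('pics/s11.png',im)"
```

```text
t: 30.15
eef_pos: [0.5301, 0.0716, 0.0564]
tool_rot: [-0.0, 0.998, -0.065, 0.0]
contact_force: [1.0, -0.4, -1.6]
gripper_width: 0.134
grasp_force: 113.1
t: 30.95
eef_pos: [0.5293, 0.0713, 0.1386]
tool_rot: [0.0, 0.998, -0.065, -0.001]
contact_force: [-0.6, -0.3, -3.0]
gripper_width: 0.137
grasp_force: 113.0
t 30.95 tcp [0.5293 0.0713 0.1386] ang -7.41 q [ 0.13  0.4  -0.47  1.95  0.24  0.84 -2.17] F [-0.6 -0.3 -3. ] w 0.13700375840856208 g 112.97850608825684
  D [-0.0207 -0.3237 -0.0016] turn -0.0159
```

```bash

python3 -m creep '[[0,-0.008,0,0,0.1],[-0.001,-0.02,0,-0.004,0.1],[-0.002,-0.03,0,-0.004,0.1],[-0.002,-0.03,0,-0.004,0.1],[-0.002,-0.03,0,-0.004,0.1],[-0.002,-0.03,0,0,0.1],[-0.002,-0.03,0,0,0.1],[-0.002,-0.03,0,0,0.1],[-0.002,-0.03,0,0,0.1],[-0.002,-0.03,0,0,0.1],[-0.002,-0.025,0,0,0.1],[-0.002,-0.015,0,0,0.1],[-0.001,-0.01,0,0,0.1],[0,-0.005,0,0,0.1],[0,0,0,0,0.1],[0,0,0,0,0.1],[0,0,0,0,0.1]]' >/dev/null
python3 -c "
from h import *
to(.550,.3953,.0865,-6.5)
im=eyes.read_camera('side');cv2.imwrite('pics/s12.png',im)"
```

```text
t 32.7 tcp [0.5463 0.3936 0.1394] ang -6.58 q [-0.39  0.61 -0.48  1.61  0.32  1.   -2.65] F [-0.4  0.4 -0.9] w 0.13464322874310053 g 113.19056868553162
  D [ 0.0035 -0.0022  0.0529] turn -0.0014
```

```bash

python3 -m creep '[[0.0035,-0.002,0.01,0,0.1],[0,0,0.015,0,0.1],[0,0,0.015,0,0.1],[0,0,0.004,0,0.1],[0,0,0,0,0.1],[0,0,0,0,0.1]]' >/dev/null
python3 -c "
from h import *
to(.550,.3953,.0865,-6.5)"

```

```text
t 33.35 tcp [0.5492 0.3972 0.0976] ang -6.5 q [-0.4   0.66 -0.46  1.63  0.35  0.93 -2.67] F [-7.3 -3.8 24.4] w 0.13983661686510687 g 133.86307172477245
  D [0.001  0.0018 0.0111] turn 0.0001
```

```bash

python3 -m creep '[[0,0,-0.008,0,0.1],[0,0,0,0,0.1]]' |sed -n 2,4p
python3 - <<'E'
from h import *
im=cv2.imread("pics/s12.png");a=np.radians(-6.5);U=np.array([np.cos(a),np.sin(a)]);W=np.array([-U[1],U[0]])
c=np.array([.5463,.3936]);zt=.1394-.0524
def P(u,v,z): return proj("side",[*(c+U*u+W*v),z])[0].round(1)
for v in(-.033,0,.033): print("v",v,"tub bottom",P(-.06,v,zt),"lip bottom",P(-.0735,v,zt+.029),"plate near edge",P(-.0665,v,zt+.05))
for v in(-.022,0,.022):
    p=P(-.06,v,zt);q=P(-.0665,v,zt+.05);x=int(round(p[0]))
    hsv=cv2.cvtColor(im,cv2.COLOR_BGR2HSV)
    y0=int(q[1])-4
    print(x,[(y,tuple(int(k) for k in hsv[y,x])) for y in range(y0,int(p[1])+10)])
E
```

```text
eef_pos: [0.5495, 0.3967, 0.1031]
tool_rot: [-0.0, 0.998, -0.057, 0.0]
contact_force: [0.4, 0.2, -1.0]
v -0.033 tub bottom [221.  251.4] lip bottom [215.1 244.3] plate near edge [215.1 232.4]
v 0 tub bottom [204.2 247.7] lip bottom [197.8 240.5] plate near edge [197.6 228.7]
v 0.033 tub bottom [187.6 244. ] lip bottom [180.7 236.8] plate near edge [180.4 225. ]
215 [(227, (109, 205, 103)), (228, (110, 184, 100)), (229, (109, 188, 110)), (230, (109, 190, 138)), (231, (109, 185, 156)), (232, (109, 181, 162)), (233, (109, 175, 163)), (234, (111, 105, 167)), (235, (110, 26, 175)), (236, (108, 7, 191)), (237, (113, 5, 198)), (238, (105, 5, 199)), (239, (113, 5, 199)), (240, (105, 5, 198)), (241, (110, 4, 197)), (242, (105, 5, 196)), (243, (100, 4, 195)), (244, (120, 1, 192)), (245, (15, 6, 184)), (246, (12, 51, 166)), (247, (12, 134, 171)), (248, (11, 175, 159)), (249, (10, 150, 131)), (250, (15, 71, 118)), (251, (17, 44, 121)), (252, (20, 38, 122)), (253, (19, 45, 125)), (254, (20, 41, 123)), (255, (18, 38, 122)), (256, (20, 41, 123)), (257, (19, 40, 122)), (258, (17, 37, 123)), (259, (1
[... 804 characters left out ...]
0, 187, 105)), (224, (110, 181, 111)), (225, (109, 179, 144)), (226, (109, 182, 160)), (227, (109, 194, 147)), (228, (109, 181, 138)), (229, (110, 153, 152)), (230, (112, 59, 156)), (231, (113, 6, 175)), (232, (30, 1, 183)), (233, (30, 1, 183)), (234, (0, 1, 182)), (235, (0, 1, 182)), (236, (120, 1, 183)), (237, (15, 3, 184)), (238, (15, 3, 183)), (239, (15, 6, 183)), (240, (23, 6, 178)), (241, (21, 11, 160)), (242, (20, 10, 154)), (243, (23, 6, 165)), (244, (8, 6, 173)), (245, (0, 1, 172)), (246, (0, 0, 174)), (247, (0, 1, 179)), (248, (110, 4, 181)), (249, (113, 19, 177)), (250, (112, 56, 174)), (251, (111, 108, 173)), (252, (110, 149, 173)), (253, (109, 176, 174)), (254, (109, 179, 174))]
```

```bash

python3 - <<'E'
from h import *
eyes.read_camera  # no call
def orange(im,roi): return [(c.mean(0).round(1),c.min(0),c.max(0)) for c in blobs(im,(5,110,100),(18,255,255),roi,3)]
im=cv2.imread("pics/s11.png");print("s11",orange(im,(330,180,440,340)))
print("s12",orange(cv2.imread("pics/s12.png"),(160,180,260,300)))
n=eyes.read_camera("side");cv2.imwrite("pics/s13.png",n);print("now",orange(n,(160,180,260,300)))
a=np.radians(-7.4);U=np.array([np.cos(a),np.sin(a)]);c=np.array([.529,.0715]);zt=.1386-.0524
h=cv2.cvtColor(im,cv2.COLOR_BGR2HSV)
for nm,u,z in(("bottom",-.06,zt),("lip",-.0735,zt+.029),("plate",-.0665,zt+.05)): print(nm,proj("side",[*(c+U*u),z])[0])
x=int(proj("side",[*(c-U*.06),zt])[0][0])
print([(y,tuple(int(k) for k in h[y,x])) for y in range(245,300)])
E
```

```text
s11 []
s12 [(array([208.8, 246.6]), array([202, 244], dtype=int32), array([216, 249], dtype=int32))]
now []
bottom [384.0892 279.1351]
lip [383.3707 272.4651]
plate [385.3397 260.1601]
[(245, (108, 179, 179)), (246, (109, 176, 180)), (247, (108, 174, 180)), (248, (109, 179, 178)), (249, (108, 179, 178)), (250, (108, 178, 178)), (251, (109, 180, 167)), (252, (109, 185, 139)), (253, (109, 197, 119)), (254, (109, 199, 105)), (255, (110, 185, 99)), (256, (110, 188, 118)), (257, (109, 173, 158)), (258, (109, 169, 163)), (259, (109, 183, 146)), (260, (109, 176, 142)), (261, (110, 171, 151)), (262, (112, 111, 136)), (263, (150, 7, 113)), (264, (21, 33, 123)), (265, (19, 38, 127)), (266, (17, 39, 125)), (267, (19, 39, 123)), (268, (20, 41, 123)), (269, (21, 35, 124)), (270, (35, 33, 131)), (271, (57, 73, 137)), (272, (65, 119, 146)), (273, (66, 133, 153)), (274, (66, 138, 152)), (275, (66, 133, 153)), (276, (66, 137, 153)), (277, (66, 134, 152)), (278, (67, 139, 150)), (279, (66, 137, 151)), (280, (67, 140, 153)), (281, (66, 135, 151)), (282, (66, 137, 151)), (283, (66, 131, 154)), (284, (66, 133, 152)), (285, (66, 133, 153)), (286, (66, 135, 153)), (287, (66, 132, 153)), (288, (66, 140, 151)), (289, (66, 136, 152)), (290, (66, 136, 152)), (291, (66, 135, 153)), (292, (65, 135, 151)), (293, (66, 135, 151)), (294, (65, 131, 154)), (295, (66, 138, 152)), (296, (66, 137, 153)), (297, (66, 135, 153)), (298, (66, 138, 153)), (299, (66, 134, 154))]
```

```bash

python3 - <<'E'
from h import *
def run(f,c,ang,tz,roi):
    im=cv2.imread(f"pics/{f}.png");a=np.radians(ang);U=np.array([np.cos(a),np.sin(a)]);W=np.array([-U[1],U[0]])
    print(f)
    for b in blobs(im,(100,90,60),(125,255,255),roi,150):
        h=cv2.convexHull(b);ap=cv2.approxPolyDP(h,2.5,True).reshape(-1,2);print(" blob",cv2.contourArea(b),ap.tolist())
    o=np.array(c)
    for t in(0,.2):   # pitch near end up by t about the grip
        out=[]
        for u,v,z in((-.0735,.0445,.029),(-.0735,-.0445,.029),(.0735,-.0445,.029),(.0665,-.038,.05),(.0665,.038,.05)):
            zz=z-.0524+.01; uu=u*np.cos(t)+zz*np.sin(t); z2=-u*np.sin(t)+zz*np.cos(t)
            out.append(proj("side",[*(o+U*uu+W*v),tz-.01+z2])[0].round().tolist())
        print(" pitch",t,out)
run("s9",(.529,.0704),-7.4,.0563,(330,180,450,340))
run("s11",(.529,.0713),-7.4,.1386,(330,160,450,340))
run("s12",(.5463,.3936),-6.5,.1394,(150,160,265,330))
run("s13",(.5495,.3967),-6.5,.1031,(150,160,265,330))
E
```

```text
s9
 blob 11052.0 [[330, 180], [353, 180], [431, 208], [441, 222], [437, 251], [410, 339], [330, 339]]
 pitch 0 [[356.0, 300.0], [406.0, 313.0], [423.0, 255.0], [420.0, 248.0], [380.0, 240.0]]
 pitch 0.2 [[356.0, 295.0], [407.0, 307.0], [421.0, 262.0], [419.0, 254.0], [379.0, 245.0]]
s11
 blob 2206.5 [[394, 201], [427, 215], [414, 263], [409, 267], [368, 259], [363, 254], [379, 211]]
 pitch 0 [[357.0, 266.0], [411.0, 279.0], [428.0, 221.0], [425.0, 214.0], [382.0, 206.0]]
 pitch 0.2 [[357.0, 260.0], [412.0, 273.0], [426.0, 229.0], [424.0, 220.0], [382.0, 211.0]]
s12
 blob 2180.5 [[255, 176], [254, 192], [225, 234], [184, 227], [182, 217], [199, 195], [234, 179]]
 blob 1136.0 [[260, 227], [230, 280], [182, 268], [194, 250], [253, 226]]
 pitch 0 [[175.0, 235.0], [221.0, 246.0], [255.0, 195.0], [249.0, 188.0], [213.0, 181.0]]
 pitch 0.2 [[173.0, 229.0], [220.0, 240.0], [255.0, 202.0], [250.0, 193.0], [214.0, 186.0]]
s13
 blob 1954.5 [[252, 195], [256, 203], [228, 248], [187, 240], [188, 231], [203, 210], [236, 193]]
 blob 1155.0 [[260, 227], [230, 280], [182, 268], [194, 250], [254, 226]]
 pitch 0 [[178.0, 249.0], [223.0, 259.0], [256.0, 209.0], [250.0, 202.0], [214.0, 195.0]]
 pitch 0.2 [[176.0, 244.0], [222.0, 254.0], [256.0, 216.0], [251.0, 207.0], [215.0, 200.0]]
```

```bash

python3 - <<'E'
from h import *
im=cv2.imread("pics/s13.png");h=cv2.cvtColor(im,cv2.COLOR_BGR2HSV)
def cls(p):
    H,S,V=map(int,p)
    return "B" if 100<=H<=125 and S>90 else "O" if 5<=H<=18 and S>90 else "w" if H<30 and 25<S<=90 else "W" if V>150 and S<25 else "."
for x in(188,193,198,204,209,215,221,226): print(x,"rows 228-275","".join(cls(h[y,x]) for y in range(228,276)))
im=cv2.imread("pics/s12.png");h=cv2.cvtColor(im,cv2.COLOR_BGR2HSV)
for x in(188,193,198,204,209,215,221,226): print("s12",x,"rows 214-275","".join(cls(h[y,x]) for y in range(214,276)))
E
```

```text
188 rows 228-275 W..BBBBBBBBBBB.WWWWWWWWWWWWWW.BBBBBBBBBBBBB.WWWW
193 rows 228-275 BBBBBBBBBBBBBBBBWWWWWW.BBBBBBBBBBBBBBBBBBBBBB...
198 rows 228-275 BBBBBBBBBBBBBBBBB.wwwwwwww...BBBBBBBBBBBBBBBBB..
204 rows 228-275 BBBBBBBBBBBBBBBBBB.wwwwwwwwww..BBBBBBBBBBBBBBBBB
209 rows 228-275 BBBBBBBBBBBBBBBBBBB.wwwwwwwwwww.BBBBBBBBBBBBBBBB
215 rows 228-275 BBBBBBBBBBBBBBBBBBBB.wwwwwwwwwww..BBBBBBBBBBBBBB
221 rows 228-275 BBBBBBBBBBBBBBBBBBBBBB.wwwwwwwwwww.BBBBBBBBBBBBB
226 rows 228-275 BBBBBBBBBBBBBBBBBBBB..wwwwwwwwwwwww.BBBBBBBBBBBB
s12 188 rows 214-275 BBBBBBBBBBBBBBB.WWWWWWWWWWWWWWWWWWWWWWWWWWW.BBBBBBBBBBBBB.WWWW
s12 193 rows 214-275 BBBBBBBBBBBBBBBB.WWWWWWWWWWWWWWWWWWW.BBBBBBBBBBBBBBBBBBBBBB...
s12 198 rows 214-275 BBBBBBBBBBBBBBBBB.WWW.wwww.W.wwwwwwwwwwww...BBBBBBBBBBBBBBBB..
s12 204 rows 214-275 BBBBBBBBBBBBBBBBBBB.wwwwwww.WwOOOOwwwwwwwwww.BBBBBBBBBBBBBBBBB
s12 209 rows 214-275 BBBBBBBBBBBBBBBBBBBB.wwwww.WWWwOOOOwwwwwwwwww..BBBBBBBBBBBBBBB
s12 215 rows 214-275 BBBBBBBBBBBBBBBBBBBBB.WWWWWWWWWWwOOOwwwwwwwwww..BBBBBBBBBBBBBB
s12 221 rows 214-275 BBBBBBBBBBBBBBBBBBBBBB........WWWWwwwwwwwwwwwwww..BBBBBBBBBBBB
s12 226 rows 214-275 BBBBBBBBBBBBBBBBBBBB..........WWW.wwwwwwwwwwwwwww..BBBBBBBBBBB
```

```bash

python3 -m creep '[[0,0,-0.01,0,0.1],[0,0,-0.02,0,0.1],[0,0,-0.025,0,0.1],[0,0,0,0,0.1]]' |sed -n 2,4p
python3 - <<'E'
from h import *
im=eyes.read_camera("side");cv2.imwrite("pics/s14.png",im);i0=cv2.imread("pics/side0.png")
for nm,i in(("now",im),("start",i0)):
    for c in blobs(i,(5,110,100),(18,255,255),(170,190,265,320),3): print(nm,"orange",c.mean(0).round(1))
    h=cv2.cvtColor(i,cv2.COLOR_BGR2HSV)
    for x in(196,204,212,220): print(x,"rows 225-285","".join("B" if 100<=p[0]<=125 and p[1]>90 else "O" if 5<=p[0]<=18 and p[1]>90 else "w" if p[0]<30 and 25<p[1]<=90 else "W" if p[2]>150 and p[1]<25 else "." for p in h[225:286,x]))
to(.578,.228,.0243,-5)
E
```

```text
eef_pos: [0.5509, 0.3982, 0.1617]
tool_rot: [-0.002, 0.998, -0.057, 0.002]
contact_force: [0.5, 0.3, -0.4]
now orange [209.  246.2]
now orange [239.6 206.7]
196 rows 225-285 WWWWWWWWWWWWW.WW.wwwwww....BBBBBBBBBBBBBBBBBBBBBB.....WWWWWWW
204 rows 225-285 WW.wwwwwwwwwwwwwW.wOOOwwwwwwwwww..BBBBBBBBBBBBBBBBB.....WWWWW
212 rows 225-285 wwwwwwwwww..WWWWWWWWwOOOwwwwwwwwww..BBBBBBBBBBBBBBBB......WWW
220 rows 225-285 WWWWWWWWWWWW......WWWW.wwwwwwwwwwwww..BBBBBBBBBBBBBBBB......W
start orange [206.  251.8]
start orange [232.5 212.1]
196 rows 225-285 WWWWWWWWWWWWW..wwwww...wwwwwwwwwwwwwww.BBBBBBBBBB.....WWWWWWW
204 rows 225-285 WW.wwwwwwwwwwwwwwwwwww.WwOOOOwwwwwwwwwww.BBBBBBBBBB.....WWWWW
212 rows 225-285 wwwwwwwwwww.WWWWWWWWWWWWWWwOOOOwwwwwwwwww..BBBBBBBBBB.....WWW
220 rows 225-285 .WWWWWWWWWWWWWWWWWWWWWWWWWWWwwwwwwwwwwwwwww..BBBBBBBBB......W
t 34.05 tcp [0.5501 0.3974 0.1598] ang -6.49 q [-0.38  0.6  -0.49  1.59  0.31  1.03 -2.64] F [0.6 1.2 0.3] w 0.13173114816566572 g 118.30414540541824
  D [0.0466 0.1655 0.1352] turn -0.026
```

```bash

python3 -m creep '[[0.005,0.02,0,-0.01,0.1],[0.01,0.04,0,-0.016,0.1],[0.012,0.045,0.02,0,0.1],[0.012,0.04,0.025,0,0.1],[0.007,0.02,0.03,0,0.1],[0,0,0.03,0,0.1],[0,0,0.015,0,0.1],[0,0,0,0,0.1],[0,0,0,0,0.1]]' >/dev/null
python3 - <<'E'
from h import *
to(.578,.228,.0243,-5)
im=eyes.read_camera("side");P=[]
for c in blobs(im,(5,110,100),(18,255,255),(170,190,265,320),3): P.append((cast("side",[c.mean(0)],.075)[0]*1000).round(1));print(P[-1])
d=P[1]-P[0] if len(P)>1 else None;print(np.mean(P,0),np.degrees(np.arctan2(d[1],d[0])))
t=eyes.read_camera("top");cv2.imwrite("pics/t14.png",t)
for c in blobs(t,(0,60,90),(20,255,255),(185,170,260,270),4): print("top",c.mean(0),(cast("top",[c.mean(0)],.076)[0]*1000).round(1))
for c in blobs(t,(174,120,60),(180,255,255),(185,170,260,270),4): print("stick",(cast("top",[c.mean(0)],.045)[0]*1000).round(1))
E
```

```text
t 34.95 tcp [0.5794 0.23   0.0389] ang -4.91 q [-0.16  0.66 -0.43  1.8   0.38  0.77 -2.45] F [ 0.7  1.  -0.6] w 0.13167337333779583 g 118.3128463185858
  D [-0.0012  0.0022  0.0146] turn 0.0016
[504.  399.7]
[624.8 386.2]
[564.4  392.95] -6.376629503929485
top [226.2424 187.3939] [619.9 384.1]
stick [566.7 393.2]
```

```bash

python3 -m creep '[[0,0,0.008,0,0.1],[0,0,0.005,0,0.1],[0,0,0.001,0,0.1],[0,0,0,0,0.1]]' |sed -n 2,4p
python3 -m creep '[[0,0,0,0,0.5],[0,0,0,0,0.5],[0,0,-0.02,0,0.6],[0,0,-0.03,0,1],[0,0,-0.04,0,1],[0,-0.03,-0.03,0.015,1],[0,-0.045,0,0.015,1],[0,-0.045,0,0,1],[0,-0.03,0,0,1],[0,0,0,0,1],[0,0,0,0,1]]' >/dev/null
python3 -c "
from h import *
to(.5635,.392,.047,-7)"
```

```text
eef_pos: [0.5794, 0.2285, 0.0243]
tool_rot: [0.0, 0.999, -0.044, -0.0]
contact_force: [0.3, 0.4, -0.3]
t 36.55 tcp [0.5951 0.3784 0.1444] ang -6.63 q [-0.35  0.65 -0.47  1.52  0.32  1.04 -2.58] F [-0.7 -0.2  0.1] w 0.9994807899686066 g 0.0
  D [-0.033  -0.0099  0.0974] turn 0.0065
```

```bash

python3 -m creep '[[-0.018,-0.006,0.02,0.006,1],[-0.015,-0.004,0.02,0,1],[0,0,0.015,0,1],[0,0,0,0,1]]' >/dev/null
python3 -c "
from h import *
to(.5635,.392,.047,-7)"
python3 -m creep '[[0,0,0.015,0,1],[0,0,0.015,0,1],[0,0,0.012,0,1],[0,0,0,0,1],[0,0,0,0,0.5],[0,0,0,0,0.5],[0,0,0,0,0.5],[0,0,0,0,0.5],[0,0,0,0,0.5]]' 40
python3 -c "
from h import *
to(.549,.394,.06,-6.5)"
```

```text
t 36.95 tcp [0.5637 0.3889 0.0873] ang -7.12 q [-0.39  0.69 -0.45  1.61  0.35  0.93 -2.66] F [ 0.9  0.5 -0.6] w 1.0006469586893565 g 0.0
  D [-0.0005 -0.0032  0.0403] turn -0.0021
t: 37.85
eef_pos: [0.5642, 0.392, 0.0481]
tool_rot: [-0.0, 0.998, -0.062, 0.0]
contact_force: [0.5, 0.8, 0.4]
gripper_width: 0.763
grasp_force: 45.4
t 37.85 tcp [0.5642 0.392  0.0481] ang -7.06 q [-0.4   0.73 -0.44  1.63  0.38  0.87 -2.68] F [0.5 0.8 0.4] w 0.7628057803679309 g 45.36461412906647
  D [-0.0154 -0.0001 -0.0119] turn -0.0097
```

```bash

python3 -m creep '[[0,0,-0.006,0,0.5],[0,0,-0.008,0,0.5],[-0.008,-0.001,0,-0.009,0.5],[-0.0075,-0.001,0,0,0.5],[0,0,0,0,0.5],[0,0,0,0,0.5]]' >/dev/null
python3 -c "
from h import *
to(.5487,.394,.046,-6.5)"

```

```text
t 38.45 tcp [0.5482 0.3956 0.0614] ang -6.49 q [-0.41  0.7  -0.45  1.65  0.37  0.87 -2.69] F [ 0.5 -0.  -2. ] w 0.765639398906501 g 45.24241805076599
  D [0.0007 0.0016 0.0154] turn 0.0002
```

```bash

python3 -m creep '[[0.0005,0.001,0.006,0,0.5],[0,0,0.006,0,0.5],[0,0,0.003,0,0.5],[0,0,0,0,0.5]]' |sed -n 2,4p
python3 -m creep '[[0,0,0.002,0,0.5],[0,0,0,0,0.5]]' |sed -n 2,4p
python3 -c "
from h import *
im=eyes.read_camera('side');cv2.imwrite('pics/s15.png',im)
for c in blobs(im,(5,110,100),(18,255,255),(170,190,265,320),3): print(c.mean(0))"
```

```text
eef_pos: [0.5501, 0.3941, 0.0465]
tool_rot: [-0.0, 0.998, -0.058, 0.0]
contact_force: [1.0, -0.5, -0.6]
eef_pos: [0.5503, 0.3943, 0.0459]
tool_rot: [-0.0, 0.998, -0.057, 0.001]
contact_force: [0.3, -3.5, 9.9]
[205.2258 251.2581]
```

```bash

python3 -m creep '[[0,0,0,0,1],[0,0,0,0,1],[0,0,0,0,1],[0,0,-0.015,0,1],[0,0,-0.03,0,1],[0,0,-0.035,0,0.6],[0.003,0.035,-0.02,-0.013,0.5],[0.003,0.045,0,-0.013,0.5],[0.003,0.045,0,0,0.5],[0.003,0.03,0,0,0.5],[0,0.01,0,0,0.5],[0,0,0,0,0.5],[0,0,0,0,0.5]]' >/dev/null
python3 -c "
from h import *
to(.5794,.2285,.0235,-4.9)
im=eyes.read_camera('side');cv2.imwrite('pics/s16.png',im)
for c in blobs(im,(5,110,100),(18,255,255),(170,190,265,320),3): print(c.mean(0),cast('side',[c.mean(0)],.073))
b=blobs(im,(100,110,60),(125,255,255),(270,195,360,320),300)
for c in b: print(rect('side',c,0).round(1),rect('side',blobs(cv2.imread('pics/side0.png'),(100,110,60),(125,255,255),(270,195,360,320),300)[0],0).round(1))"
```

```text
t 40.4 tcp [0.5451 0.2309 0.1453] ang -4.97 q [-0.12  0.48 -0.5   1.81  0.28  0.92 -2.41] F [-0.4  0.3 -0.4] w 0.5000883134338743 g 0.0
  D [ 0.0343 -0.0003  0.1219] turn -0.0013
[205.2258 251.1935] [[0.4921 0.4028]]
[233.2759 211.8621] [[0.6085 0.3884]]
[606.6 230.  155.3  85.4  -5.2] [588.7 228.7 155.1  85.2  -5. ]
```

```bash

python3 -m creep '[[0.025,0.001,0.025,0,0.5],[0.0245,0.002,0.03,0,0.5],[0,0,0.03,0,0.5],[0,0,0.015,0,0.5],[0,0,0,0,0.5],[0,0,0,0,0.5]]' >/dev/null
python3 -c "
from h import *
to(.5946,.2275,.0235,-5)"
```

```text
t 41.05 tcp [0.5939 0.2234 0.0454] ang -4.94 q [-0.14  0.67 -0.43  1.77  0.37  0.79 -2.42] F [0.1 0.4 2.1] w 0.5017208310114862 g 0.0
  D [ 0.0003 -0.0041  0.0219] turn 0.001
```

```bash

python3 -m creep '[[0,-0.004,0,0,0.5],[0,0,0.01,0,0.5],[0,0,0.008,0,0.5],[0,0,0.004,0,0.5],[0,0,0,0,0.5],[0,0,0,0,0.1],[0,0,0,0,0.1],[0,0,0,0,0.1],[0,0,0,0,0.1],[0,0,0,0,0.1]]' 90
python3 -m creep '[[0,0,-0.01,0,0.1],[0,0,-0.02,0,0.1],[0,0,-0.03,0,0.1],[0,0,-0.035,0,0.1],[0,0,-0.02,0,0.1],[0,0,0,0,0.1]]' >/dev/null
python3 -c "
from h import *
to(.5505,.3945,.125,-6.5)"
```

```text
t: 42.05
eef_pos: [0.5949, 0.2258, 0.023]
tool_rot: [-0.0, 0.999, -0.044, 0.0]
contact_force: [-0.7, -0.6, 3.5]
gripper_width: 0.142
grasp_force: 88.5
t 42.65 tcp [0.5964 0.2268 0.1415] ang -5.06 q [-0.11  0.55 -0.48  1.71  0.3   0.95 -2.37] F [ 0.9 -0.7  0.2] w 0.14054451479770663 g 88.25732588768005
  D [-0.0606 -0.163   0.0166] turn 0.0251
```

```bash

python3 -m creep '[[-0.005,-0.015,0,0.005,0.1],[-0.014,-0.035,0,0.01,0.1],[-0.014,-0.035,0,0.01,0.1],[-0.014,-0.035,0,0,0.1],[-0.01,-0.028,0,0,0.1],[-0.004,-0.014,0,0,0.1],[0,0,0.01,0,0.1],[0,0,0,0,0.1],[0,0,0,0,0.1]]' >/dev/null
python3 -c "
from h import *
to(.550,.394,.107,-6.5)"
```

```text
t 43.55 tcp [0.5516 0.3902 0.1262] ang -6.66 q [-0.38  0.63 -0.47  1.61  0.33  0.98 -2.65] F [ 0.2 -0.4 -1.1] w 0.1411282672377606 g 88.26476812362671
  D [-0.002  -0.0037  0.0192] turn -0.0027
```

```bash

python3 -m creep '[[-0.002,-0.0037,0.008,-0.002,0.1],[0,0,0.006,0,0.1],[0,0,0,0,0.1],[0,0,0,0,0.1]]' >/dev/null
python3 -c "
from h import *
to(.550,.394,.1,-6.5)"
python3 -m creep '[[0,0,0.004,0,0.1],[0,0,0.004,0,0.1],[0,0,0,0,0.1]]' |sed -n 2,4p
python3 -m creep '[[0,0,0.003,0,0.1],[0,0,0,0,0.1]]' |sed -n 2,4p
```

```text
t 43.95 tcp [0.5492 0.3966 0.1133] ang -6.39 q [-0.39  0.65 -0.47  1.62  0.34  0.96 -2.66] F [-0.2  0.8 -0.9] w 0.14165017148303416 g 88.26473236083984
  D [0.0011 0.0025 0.0133] turn 0.0019
eef_pos: [0.5489, 0.3967, 0.1048]
tool_rot: [0.0, 0.998, -0.056, -0.0]
contact_force: [0.1, -0.7, -1.3]
eef_pos: [0.549, 0.3969, 0.1022]
tool_rot: [0.0, 0.998, -0.056, -0.0]
contact_force: [0.2, -0.4, -1.4]
```

```bash

python3 -m creep '[[0.001,0.002,0,0,0.1],[0,0,0.003,0,0.1],[0,0,0,0,0.1]]' |sed -n 2,4p
for i in 1 2 3; do python3 -m creep '[[0,0,0.002,0,0.1],[0,0,0.001,0,0.1],[0,0,0,0,0.1]]' |sed -n 2,4p; done
```

```text
eef_pos: [0.5499, 0.3946, 0.0992]
tool_rot: [0.0, 0.998, -0.056, -0.0]
contact_force: [-0.6, -0.0, -0.7]
eef_pos: [0.55, 0.3949, 0.0965]
tool_rot: [0.0, 0.998, -0.056, 0.0]
contact_force: [-0.2, -0.7, -0.8]
eef_pos: [0.55, 0.3951, 0.0936]
tool_rot: [-0.0, 0.998, -0.056, 0.0]
contact_force: [0.0, 0.8, 0.3]
eef_pos: [0.5499, 0.3951, 0.0903]
tool_rot: [-0.0, 0.998, -0.055, -0.0]
contact_force: [0.5, 0.5, -0.5]
```

```bash

for i in 1 2 3; do python3 -m creep '[[0,0,0.0015,0,0.1],[0,0,0.0005,0,0.1],[0,0,0,0,0.1]]' |sed -n 2,4p; done
```

```text
eef_pos: [0.5498, 0.3946, 0.0881]
tool_rot: [0.0, 0.998, -0.056, -0.0]
contact_force: [0.5, -0.1, -2.0]
eef_pos: [0.5498, 0.3946, 0.0863]
tool_rot: [0.0, 0.998, -0.056, -0.0]
contact_force: [0.2, -0.2, -2.1]
eef_pos: [0.5498, 0.3947, 0.0862]
tool_rot: [0.0, 0.998, -0.056, 0.0]
contact_force: [-4.0, -4.7, 11.4]
```

```bash

python3 -m creep '[[0,0,0.001,0,0.1],[0,0,0.0005,0,0.1],[0,0,0,0,0.1]]' |sed -n 2,4p
python3 -m creep '[[0,0,-0.002,0,0.1],[0,0,0,0,0.4],[0,0,0,0,0.4],[0,0,0,0,0.5],[0,0,-0.015,0,0.5],[0,0,-0.025,0,0.5],[0,0,-0.015,0,0],[0,0,0,0,0],[0,0,0,0,0],[-0.025,0,0,0,0],[-0.022,0,0,0,0],[0,0,0,0,0],[0,0,0,0,0]]' >/dev/null
python3 - <<'E'
from h import *
to(.503,.400,.087,-6.5)
im=eyes.read_camera("side");cv2.imwrite("pics/s17.png",im);h=cv2.cvtColor(im,cv2.COLOR_BGR2HSV)
for x in(196,204,212,220): print(x,"rows 225-285","".join("B" if 100<=p[0]<=125 and p[1]>90 else "O" if 5<=p[0]<=18 and p[1]>90 else "w" if p[0]<30 and 25<p[1]<=90 else "W" if p[2]>150 and p[1]<25 else "." for p in h[225:286,x]))
E
```

```text
eef_pos: [0.5498, 0.3947, 0.0861]
tool_rot: [0.001, 0.998, -0.056, 0.0]
contact_force: [-7.5, -7.6, 20.9]
t 48.15 tcp [0.5028 0.3998 0.1392] ang -6.32 q [-0.41  0.57 -0.5   1.69  0.32  0.96 -2.71] F [ 1.1 -0.3  0.8] w 0.0023356693104804264 g 0.0
  D [ 0.0002 -0.0003  0.0522] turn 0.0031
196 rows 225-285 WWWW.BBBBBBBBBBBBBBBBBBBBBBBBBBB.wwww..BBBBBBBBBB.....WWWWWWW
204 rows 225-285 BBBBBBBBBBBBBBBBBBBBBBBBBBBBBBBBBB.wwww..BBBBBBBBBB.....WWWWW
212 rows 225-285 BBBBBBBBBBBBBBBBBBBBBBBBBBBBBBBBBBBB.wwww.BBBBBBBBBBB.....WWW
220 rows 225-285 BBBBBBBBBBBBBBBBBBBBBBBBBBBBBBBBBBBBBB.wwww.BBBBBBBBBB......W
```

```bash

python3 -m creep '[[0,0,0.02,0,0],[0,0,0.02,0,0],[0,0,0.009,0,0],[0,0,0,0,0],[0,0,0,0,0]]' |sed -n 2,4p
for i in 1 2 3; do python3 -m creep '[[0,0,0.002,0,0],[0,0,0,0,0]]' |sed -n 2,4p; done
```

```text
eef_pos: [0.5039, 0.4003, 0.0914]
tool_rot: [-0.0, 0.998, -0.056, 0.0]
contact_force: [0.3, 0.5, 0.9]
eef_pos: [0.5037, 0.4005, 0.0897]
tool_rot: [-0.0, 0.998, -0.056, 0.0]
contact_force: [0.1, -0.7, -0.3]
eef_pos: [0.5032, 0.4001, 0.0871]
tool_rot: [-0.0, 0.998, -0.056, 0.0]
contact_force: [-0.8, -0.2, 0.5]
eef_pos: [0.5032, 0.4, 0.0849]
tool_rot: [0.0, 0.998, -0.056, -0.0]
contact_force: [-0.7, 0.8, -0.5]
```

```bash

python3 -m creep '[[0,0,0.002,0,0],[0,0,0.001,0,0],[0,0,0,0,0]]' |sed -n 2,4p
python3 -m creep '[[0,0,-0.025,0,0],[0,0,-0.025,0,0],[0,0,0,0,0],[0,0,0,0,0],[0.033,0,0,0,0],[0.033,0,0,0,0],[0.03,0,0,0,0],[0,0,0,0,0],[0,0,0,0,0]]' |sed -n 2,4p
python3 -m creep '[[0,0,0.02,0,0],[0,0,0.02,0,0],[0,0,0.004,0,0],[0,0,0,0,0],[0,0,0,0,0]]' |sed -n 2,4p
```

```text
eef_pos: [0.5034, 0.4003, 0.0841]
tool_rot: [0.0, 0.998, -0.056, 0.0]
contact_force: [-4.1, -5.1, 14.9]
eef_pos: [0.5983, 0.3886, 0.1303]
tool_rot: [0.001, 0.998, -0.056, -0.001]
contact_force: [-1.2, -0.1, -0.4]
eef_pos: [0.5984, 0.3902, 0.0889]
tool_rot: [-0.0, 0.998, -0.055, 0.0]
contact_force: [-0.0, -0.2, 1.2]
```

```bash

python3 -m creep '[[0,0,0.002,0,0],[0,0,0.002,0,0],[0,0,0,0,0]]' |sed -n 2,4p
python3 -m creep '[[0,0,0.001,0,0],[0,0,0.001,0,0],[0,0,0,0,0]]' |sed -n 2,4p
```

```text
eef_pos: [0.5987, 0.3895, 0.0843]
tool_rot: [-0.0, 0.998, -0.056, 0.0]
contact_force: [0.7, 0.3, 0.7]
eef_pos: [0.5989, 0.3896, 0.0842]
tool_rot: [0.0, 0.998, -0.056, 0.0]
contact_force: [-4.0, -3.1, 12.4]
```

```bash

python3 -m creep '[[0,0,-0.02,0,0],[0,0,-0.03,0,0],[0,0,-0.03,0,0],[0,0,-0.02,0,0],[0,0,0,0,0],[0,0,0,0,0],[0,0,0,0,0]]' |head -3
python3 - <<'E'
from h import *
im=eyes.read_camera("side");i0=cv2.imread("pics/side0.png")
R=(265,180,470,360)
for b in blobs(im,(100,110,60),(125,255,255),(160,170,275,320),300): print(rect("side",b,.06).round(1))
print("bystander diff px",int((cv2.absdiff(im,i0).max(2)[325:350,325:420]>40).sum()),int((cv2.absdiff(im,i0).max(2)[195:245,415:456]>40).sum()),int((cv2.absdiff(im,i0).max(2)[195:220,285:327]>40).sum()))
print(monitor.get_obs()["t"]);print(bot.hand_in())
E
```

```text
t: 52.3
eef_pos: [0.5981, 0.3888, 0.1805]
tool_rot: [0.001, 0.998, -0.056, -0.001]
[546.5 390.1 202.6 120.9  -4.3]
bystander diff px 870 1601 0
52.35
the job is handed in; nothing more can be done
None
```

The job is handed in at t = 52.35 s, and no verdict came back: the tub is closed with the stick inside and stands in the recess, lid home at both ends. On the first carry the tub came off the lid and dropped a few centimetres onto the box, so I reseated it and pressed the lid on again there. The lift step rests on that first carry and on gripping the seated lid. My last picture check showed changes around the red marker and the pot that I did not follow up.

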